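Pack the last tin and shut the clip-lid box

ROBOT

A 7-joint arm with a two-finger parallel gripper is mounted at the origin on the work surface. World frame = base frame: x ahead of the robot, y to its left, z up, the work surface at z = 0. Lengths are in m, angles in rad, forces in N, time in s.
With the tool pointing down it reaches from about 0.35 to 0.9 m from the base axis. Payload 8.1 kg.
Tool frame: the origin (TCP) lies at the very end of the fingers, on their centre line; the grasp point (between the pads) lies 19 mm behind it (arm.grasp_offset is the distance from the TCP to the grasp point, in m); z points along the fingers, y is the direction in which the jaws open and shut (so a half turn about z gives the same grasp; the last joint's range is limited). The gripper opens to 92 mm and grips with 3 to 60 N. Pads are 19 mm wide; open, the fingers measure 130 mm over their backs; the gripper's body (75 mm by 190 mm) begins 47 mm behind the grasp point.
Start: joints at [-0.103, 0.434, 0.025, 1.573, -0.012, 1.134, -0.075], TCP at [0.625, -0, 0.227] pointing down, gripper open.
Joint ranges: [-2.62, 2.62], [-0.44, 2.09], [-1.27, 1.32], [0.08, 2.57], [-1.32, 4.46], [0.12, 2], [-2.74, 2.74]. Speed limits (rad/s): [2.22, 2.22, 3.01, 3.01, 3.14, 3.14, 3.14].

INTERFACE

Orientations are given as a rotation vector (axis times angle).
In Python, from cell import arm, eyes, workorder gives the robot as it stands.
- The arm moves only by the shell command python3 -m inch 'ROWS' [FORCE]. ROWS is JSON, a list that holds one entry, the list of rows, each a list of 5 numbers: the closure, from 0 (fully open) to 1 (shut), then the shift along the tool's x, y, z in mm, then the turn about the tool's z in degrees. A call has 1 to 12 rows; each row shifts and turns the pose as measured when the row begins, along the tool's axes as they then stand; what a row does not reach is not made up. A row lasts 1/10 s, in which the tool goes at most 50 mm and 8.59 degrees, less where a joint would pass 70% of its speed; a pose out of reach is approached as far as the arm can. A call with a gripper value outside its range is refused whole. The fingers move at their own pace and stop on an object; FORCE is the grip in N (left out, the last holds). Time passes only in rows, so rows that do not move let the fingers close. It gives the time, the measured TCP pose, the force and the opening at its end, in the units of the state.
- arm.observe(): the state, without advancing time (a new reading comes with each control period).
- eyes.get_image(name): name is "scene" or "side" or "wrist"; returns a dict with "frame" (384x512x3 uint8, blue, green, red), "intrinsics" (3x3 intrinsics, pixels), "k1" (the pictures are not rectified: a ray, as slopes to the right and down, at radius r is drawn at 1 + k1 r^2 times it, then the intrinsics apply), "rvec" (rotation vector, rad) and "tvec" (3), from world to camera coordinates, as OpenCV has them; the wrist camera has in their place "T_tool_cam" (4x4, takes a point from camera to tool coordinates, whose origin is the TCP and whose axes are the flange's). Camera axes: x right, y down, z forward; pixel columns grow to the right and rows downward; lengths in m; the calibration is good to about 2 mm. A picture is of the moment at which its call begins: read the wrist's pose just before it. There is no depth.
- workorder.sign_off(): hands the job in, once; it reports no verdict.
The state is a dict: "clock": time; "joints": joint angles; "dq": joint speeds; "joint_efforts": joint torques, N m; "position": TCP position; "ee_rot": TCP orientation; "force": force on the tool from outside, world axes, zero at the start; "ft_torque": the same for the moment, N m; "width": opening from 0.0 (shut) to 1.0 (fully open).
Only numpy, scipy, OpenCV 4.12 (cv2) and the standard library are available. Lean on these libraries where they do the work, as an engineer would, in place of code of your own. Each camera call takes 0.05 s, during which the arm holds its last target.

TASK

Take the small octagonal tin out of its bay in the low two-bay rack and stand it upright in the clear box, crosswise like the octagonal tin already there; set it down gently, and push it up so that both tins stand flush, face to face and tight against that end of the box. Then lower the hinged lid fully shut without slamming it. The box is too narrow to take the tin with fingers at its ends, so change your grip on the way (the rubber mat is free for that), and leave the other things where they are.

Things in the scene. Friction and masses are not known exactly. Their poses are not given: they have to be found in the camera images.
- tin: the small octagonal tin to pack, plain metal: 66 mm long (its x), 42 mm wide (its y), 48 mm high, elongated octagon with 8 mm corner cuts. Origin: centre of its underside; z up. At the start it stands in one of the two rack bays, 4 mm above the table, its x along the rack x
- neighbour: an identical octagonal tin (66 x 42 x 48 mm) already standing loose in the box near its +y end wall, its x along the box x. Origin: centre of its underside
- box: the fixed clear plastic box, outside 92 (x) x 190 (y) x 75 (z) mm, walls and floor 5 mm thick: inside 82 x 180 mm, floor at z = 5 mm. Origin: centre of its underside. Its lid is hinged along the +x (far) rim; the -x side is its front. With the two tins flush at the +y end, their centres are at y = +69 and +27 mm in the box frame
- lid (a joint): hinge angle of the box lid, rad: 0 = fully shut, starts open and leaning back (about 2.4); stop at 2.7. A stiff hinge: the lid stays where it is left and must be brought all the way down. The lid reaches 92 mm from the hinge, is 190 mm wide and 5 mm thick, plus a front tab 60 mm wide that ends 108 mm from the hinge
- lid_rib (a point): middle of the lower edge of the keeper rib under the lid: 32 mm deep, 6 mm thick, 30 to 80 mm from the hinge, at y = -3.5 to +2.5 mm in the box frame. With the lid shut it stands just beside the packed tin (3.5 mm clearance); it strikes the tin if the tins are not flush
- lid_tab (a point): point on the outer face of the lid tab, in its middle, 100 mm from the hinge (the upper face when shut)
- lid_hinge (a point): middle of the lid hinge axis, fixed, 46 mm along +x from the box centre, 75 mm above the table; the axis is along the box y
- rack: fixed low beige steel rack, 84 (x) x 112 (y) mm, floor 4 mm thick, two bays centred at y = +25.5 and -25.5 mm, 48 mm wide between 3 mm walls 60 mm high that run along x from -23 to +23 mm. Ends open but for 18 mm high lips (at x = +-37 mm, 3 mm thick): a thing in a bay can only be gripped along the rack x. Origin: centre of its underside
- mat: fixed black rubber mat, 130 x 130 x 3 mm, on the table between rack and box; free for setting the tin down. Origin: centre of its underside
- canister: small round steel canister, 42 mm diameter, 50 mm high, standing in the other rack bay; leave alone. Origin: centre of its underside
- cup: glass cup, 68 mm rim diameter, 85 mm high; leave alone. Origin: underside centre
- plate: red plastic plate, 170 mm diameter, 20 mm high; leave alone. Origin: underside centre
- big_tin: large octagonal tin, 108 mm across, 125 mm high; leave alone. Origin: underside centre
- tea_canister: stainless steel tea canister with knob, 84 mm diameter, 152 mm high; leave alone. Origin: underside centre
- brush: hand brush lying on the table; leave alone. Origin: middle of its underside
- jar: glass jar with steel cap, 70 mm diameter, 100 mm high; leave alone. Origin: underside centre
There are look-alikes about, which are no part of the job. Leave any yellow look-alike of the box alone.

How it is judged:
On the way:
1. the tin stands in the box, flush with the other tin, lid still up (x of tin in the frame of box between -0.013 and 0.013 m and z of tin in the frame of box below 0.009 m and angle between each of tin, neighbour's own z axis and vertical below 0.08 rad and angle between the x axis of tin and the x axis of box, either way round below 0.12 rad and y of tin in the frame of neighbour between -0.0455 and -0.038 m and y of neighbour in the frame of box between 0.0655 and 0.073 m and linear speed of tin below 0.02 m/s and value of joint lid above 0.15 rad), for 0.2 s.
At the end, for the whole second after the job is handed in: both tins stand upright in the box, crosswise (within 0.12 rad), face to face within 3.5 mm and within 3.5 mm of the +y end wall, at rest, and the lid is shut to within 0.04 rad (x of tin in the frame of box between -0.013 and 0.013 m and z of tin in the frame of box below 0.009 m and angle between each of tin, neighbour's own z axis and vertical below 0.08 rad and angle between the x axis of tin and the x axis of box, either way round below 0.12 rad and y of tin in the frame of neighbour between -0.0455 and -0.038 m and y of neighbour in the frame of box between 0.0655 and 0.073 m and linear speed of tin below 0.02 m/s and value of joint lid below 0.04 rad); the robot touches nothing.
It fails at once if the tin is dropped into the box (it moves faster than 0.5 m/s inside it) (x of tin in the frame of box between -0.05 and 0.05 m and y of tin in the frame of box between -0.095 and 0.095 m and z of tin in the frame of box below 0.06 m and linear speed of tin above 0.5 m/s).
It fails at once if the lid is slammed (closing faster than 3 rad/s over the last 0.3 rad) (value of joint lid below 0.3 rad and velocity of joint lid below -3 rad/s).
It fails at once if one of the other things is moved by more than 3 cm (distance of any of cup, plate, big_tin, tea_canister, canister, brush, jar from where it was at the start of the episode above 0.03 m).
It also fails if it takes over 72 s, if anything falls off the work surface, if the arm or the gripper's body presses on something with over 40 N, if the wrist force passes 120 N, or if a joint passes its speed limit or range.

## Working session

There is one attempt and no reset: what is moved stays moved. The work goes in short steps, Python scripts to look and compute and a shell command to move; the robot and the scene stay as the last step left them, time stands still between calls to the robot, and variables do not carry over. Pictures are saved under pics/ and viewed, and the job is handed in when it is done.

```bash
ls; mkdir -p pics
cat > h.py <<'E'
import numpy as np, cv2
from scipy.spatial.transform import Rotation as R
from cell import arm, eyes
def cam(name):
    s=arm.observe(); d=eyes.get_image(name)
    K=np.array(d["intrinsics"]);k1=d["k1"]
    if name=="wrist":
        T=np.eye(4);T[:3,:3]=R.from_rotvec(s["ee_rot"]).as_matrix();T[:3,3]=s["position"]
        C=T@np.array(d["T_tool_cam"]); Rw=C[:3,:3].T; o=C[:3,3]
    else:
        Rw=R.from_rotvec(np.ravel(d["rvec"])).as_matrix(); o=-Rw.T@np.ravel(d["tvec"])
    return dict(f=d["frame"],K=K,k1=k1,R=Rw,o=o)
def save(name,out):
    c=cam(name); cv2.imwrite(f"pics/{out}.png",c["f"]); np.savez(f"pics/{out}.npz",**c); return c
def load(out): return dict(np.load(f"pics/{out}.npz"))
def ray(c,px):
    D=np.array([float(c["k1"]),0,0,0,0])
    p=cv2.undistortPoints(np.array(px,float).reshape(-1,1,2),c["K"],D).reshape(-1,2)
    d=np.c_[p,np.ones(len(p))]@c["R"]; return d/np.linalg.norm(d,axis=1)[:,None]
def onz(c,px,z):
    d=ray(c,px); t=(z-c["o"][2])/d[:,2]; return c["o"]+d*t[:,None]
def proj(c,P):
    q=(np.atleast_2d(P)-c["o"])@c["R"].T
    D=np.array([float(c["k1"]),0,0,0,0])
    return cv2.projectPoints(q,np.zeros(3),np.zeros(3),c["K"],D)[0].reshape(-1,2)
def tri(c1,p1,c2,p2):
    d1=ray(c1,p1)[0];d2=ray(c2,p2)[0]
    A=np.c_[d1,-d2];t=np.linalg.lstsq(A,c2["o"]-c1["o"],rcond=None)[0]
    a=c1["o"]+d1*t[0];b=c2["o"]+d2*t[1];return (a+b)/2,np.linalg.norm(a-b)
def tcp():
    s=arm.observe();Rm=R.from_rotvec(s["ee_rot"]).as_matrix()
    print("t",round(s["clock"],2),"p",np.round(s["position"],4),"x",np.round(Rm[:,0],3),"y",np.round(Rm[:,1],3),"z",np.round(Rm[:,2],3),"F",np.round(s["force"],1),"w",round(s["width"],3),"q7",round(s["joints"][6],2))
    return s,Rm
def up(out,box,k,o2):
    f=cv2.imread(f"pics/{out}.png");x0,y0,x1,y1=box
    cv2.imwrite(f"pics/{o2}.png",cv2.resize(f[y0:y1,x0:x1],None,fx=k,fy=k,interpolation=cv2.INTER_CUBIC))
E
python3 - <<'E'
from h import *
tcp()
for n in ("scene","side","wrist"):
    c=save(n,n+"0");print(n,c["o"].round(3),c["R"][2].round(2))
E
```

```text
pics
t 0.0 p [ 6.245e-01 -1.000e-04  2.260e-01] x [ 0.  1. -0.] y [ 1.    -0.    -0.002] z [-0.002 -0.    -1.   ] F [0.4 0.7 0.2] w 1.001 q7 -0.08
scene [0.915 0.519 1.251] [-0.27 -0.41 -0.87]
side [ 0.074 -0.931  0.822] [ 0.38  0.71 -0.59]
wrist [0.625 0.069 0.384] [-0.   -0.25 -0.97]
```

View pics/scene0.png

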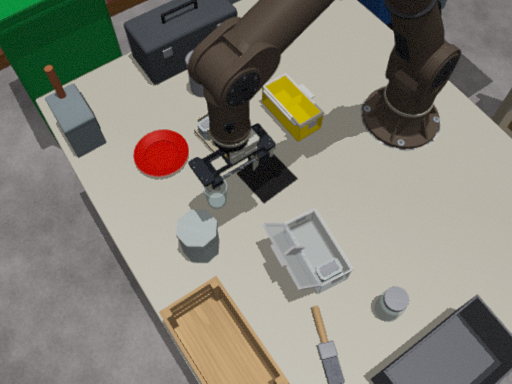

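View pics/side0.png

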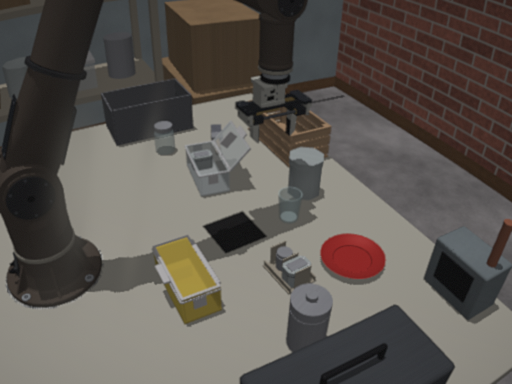

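View pics/wrist0.png

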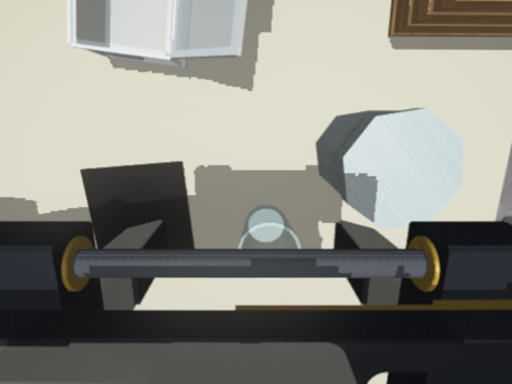

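Scene view: clear box at about (310,252) with the lid leaning back to the left, the yellow look-alike at (292,105), and the mat at (267,176). The rack is hidden behind the gripper. Side view: rack at (288,268). I'll enlarge these.

Run:
```python
from h import *
up("scene0",(240,190,380,310),5,"s0box")
up("side0",(240,225,350,300),7,"d0rack")
up("side0",(170,110,270,205),6,"d0box")
```

```text
(no output)
```

View pics/s0box.png

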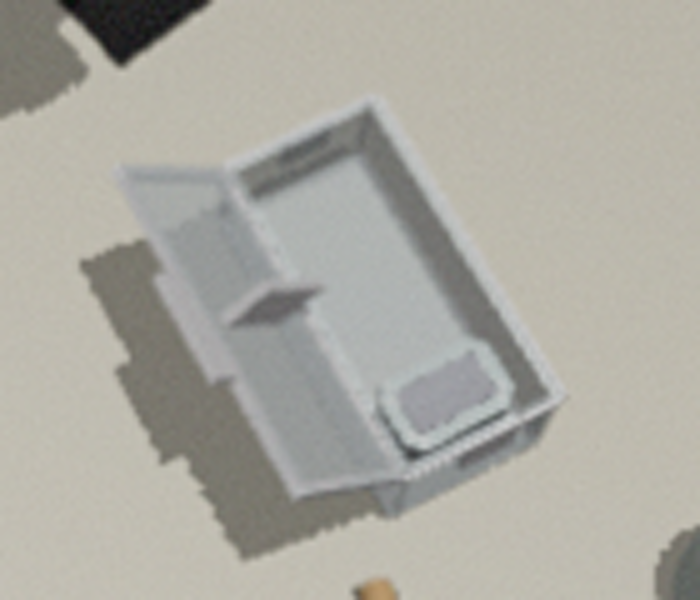

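View pics/d0rack.png

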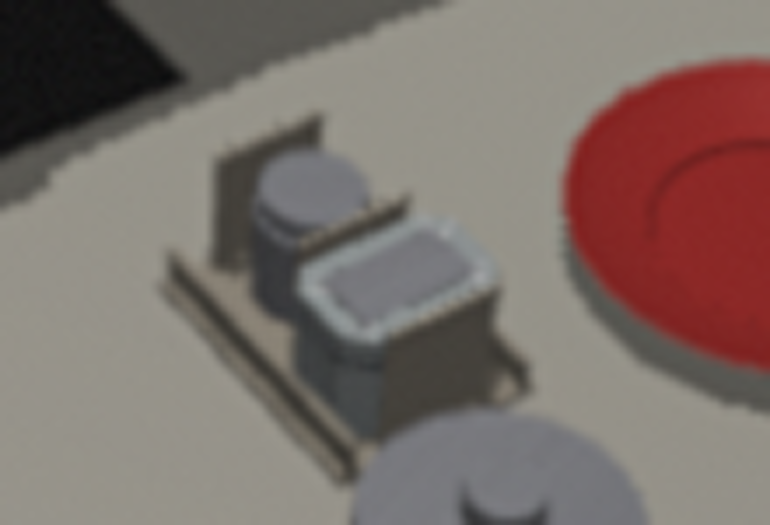

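View pics/d0box.png

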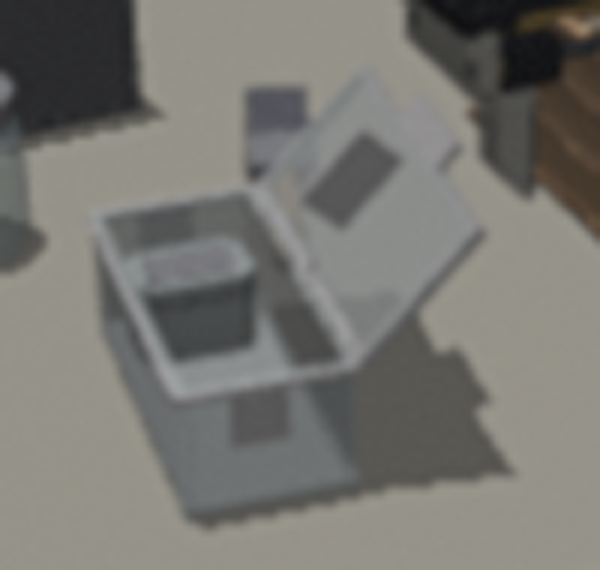

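Side crop: the rack holds the round canister at side px (284,253) and the octagonal tin at (296,265). Octagonal things are the tin in the rack (296,265), the neighbour already in the box (side 202,157) and the big tin (side 306,172). The rack one fits the description as small, in a bay and free of the box. Now I'll measure the box, rack, tin and lid.

Run:
```python
from h import *
s=load("scene0");d=load("side0")
cr=lambda p,k,x,y:((np.array(p,float)+.5)/k-.5+[x,y])
b=cr([[375,98],[565,397],[402,478],[235,168]],5,240,190)
P=onz(s,b,.075);print("box rim scene",P[:,:2].round(4),np.linalg.norm(np.roll(P,-1,0)-P,axis=1).round(4),P.mean(0).round(4))
b=cr([[97,218],[178,398],[352,365],[262,190]],6,170,110)
P=onz(d,b,.075);print("box rim side",P[:,:2].round(4),np.linalg.norm(np.roll(P,-1,0)-P,axis=1).round(4),P.mean(0).round(4))
# neighbour top
b=cr([[395,380],[485,340],[512,385],[425,447]],5,240,190);print("nb top scene",onz(s,b,.053)[:,:2].round(4))
# tin top octagon in side  z=.052
b=cr([[300,275],[330,328],[368,340],[495,283],[490,258],[440,218],[410,222],[305,262]],7,240,225)
P=onz(d,b,.052);print("tin top",P[:,:2].round(4));print(cv2.minAreaRect(P[:,:2].astype(np.float32)*1000))
# rack wall tops z=.06 (rack origin on table): corners
b=cr([[216,157],[320,118],[300,246],[408,198]],7,240,225);P=onz(d,b,.06);print("walls",P[:,:2].round(4))
b=cr([[172,255],[352,455]],7,240,225);P=onz(d,b,.022);print("lip-x",P[:,:2].round(4))
# lid free corners triangulate
for a,bb in (([120,165],[485,232]),([295,497],[368,70])):
    print("lid corner",tri(s,cr(a,5,240,190),d,cr(bb,6,170,110)))
# mat
for c,n in ((d,"side0"),):
    hsv=cv2.cvtColor(c["f"],cv2.COLOR_BGR2GRAY)
    m=(hsv<25).astype(np.uint8);m=cv2.morphologyEx(m,cv2.MORPH_OPEN,np.ones((3,3)))
    k=max([q for q in cv2.findContours(m,0,2)[0] if cv2.pointPolygonTest(q,(235,231),False)>=0],key=cv2.contourArea)
    P=onz(c,k.reshape(-1,2),.003);print("mat",cv2.minAreaRect(P[:,:2].astype(np.float32)*1000))
```

```text
box rim scene [[0.46   0.1283]
 [0.4835 0.3163]
 [0.5771 0.3025]
 [0.5458 0.1189]] [0.1895 0.0945 0.1862 0.0863] [0.5166 0.2165 0.075 ]
box rim side [[0.4839 0.3077]
 [0.4576 0.1254]
 [0.546  0.1144]
 [0.5759 0.2959]] [0.1842 0.0891 0.184  0.0928] [0.5159 0.2109 0.075 ]
nb top scene [[0.5417 0.255 ]
 [0.4899 0.2644]
 [0.4938 0.2917]
 [0.5512 0.2922]]
tin top [[ 0.5045 -0.277 ]
 [ 0.5008 -0.3032]
 [ 0.5092 -0.3138]
 [ 0.5616 -0.3105]
 [ 0.5666 -0.2996]
 [ 0.5619 -0.275 ]
 [ 0.5516 -0.2719]
 [ 0.5092 -0.2724]]
((533.1189575195312, -291.5980224609375), (65.94170379638672, 41.282142639160156), 3.530475616455078)
walls [[ 0.5033 -0.2201]
 [ 0.5462 -0.219 ]
 [ 0.5071 -0.2718]
 [ 0.5523 -0.2683]]
lip-x [[ 0.4859 -0.2224]
 [ 0.4939 -0.3328]]
lid corner (array([0.61326505, 0.10598722, 0.13840526]), np.float64(0.003196039944247567))
lid corner (array([0.64044086, 0.29271971, 0.13528159]), np.float64(0.001800421123858245))
mat ((479.2222900390625, -82.90046691894531), (121.74461364746094, 86.82730102539062), 4.734954357147217)
```

Run:
```python
from h import *
s=load("scene0");d=load("side0")
P=onz(d,[[236.5,213],[267,232.5],[235,250],[204,230]],.003);print("mat",P[:,:2].round(3),P.mean(0).round(3))
# tops: cup rim, plate, big tin, tea canister, in scene & side
print("big tin scene top",onz(s,[[197,229]],.125).round(3),"side top",onz(d,[[307,159]],.125).round(3))
print("cup side rim",onz(d,[[291,194]],.085).round(3),"scene",onz(s,[[216,186]],.085).round(3))
print("tea side top ",onz(d,[[312,297]],.145).round(3), "scene?",onz(s,[[197,72]],.1).round(3))
print("plate",onz(d,[[353,255]],.01).round(3),onz(s,[[161,153]],.01).round(3))
print("brush handle tip",onz(s,[[316,309]],.02).round(3),"jar",onz(s,[[396,298]],.1).round(3))
```

```text
mat [[ 0.518  0.002]
 [ 0.556 -0.112]
 [ 0.447 -0.136]
 [ 0.406 -0.026]] [ 0.482 -0.068  0.003]
big tin scene top [[0.756 0.022 0.125]] side top [[ 0.745 -0.001  0.125]]
cup side rim [[ 0.644 -0.082  0.085]] scene [[ 0.641 -0.076  0.085]]
tea side top  [[ 0.458 -0.461  0.145]] scene? [[ 0.478 -0.446  0.1  ]]
plate [[ 0.707 -0.297  0.01 ]] [[ 0.701 -0.305  0.01 ]]
brush handle tip [[0.608 0.336 0.02 ]] jar [[0.453 0.439 0.1  ]]
```

```bash
python3 -c "
from h import *
up('side0',(190,200,400,360),3.5,'d0r2')"
```

```text
(no output)
```

View pics/d0r2.png

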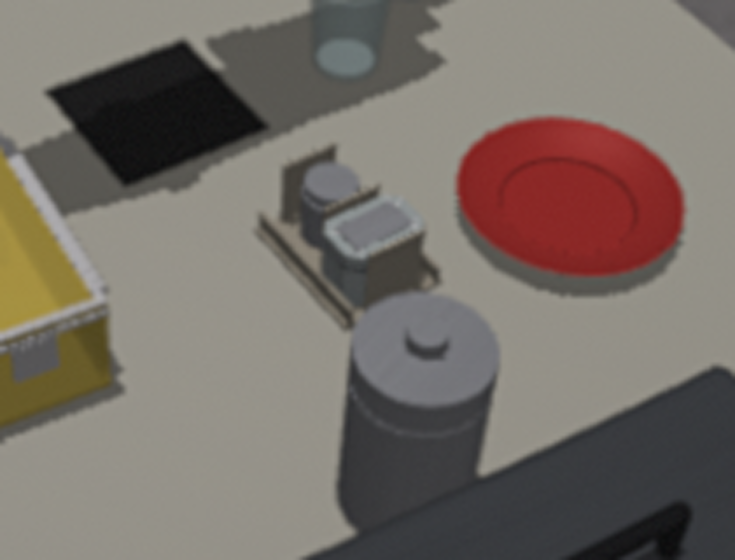

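```bash
python3 -m inch '[[[0,-45,-11,0,-0.5],[0,-45,-11,0,-0.5],[0,-45,-11,0,-0.5],[0,-45,-11,0,-0.5],[0,-45,-11,0,-0.5],[0,-45,-11,0,-0.5],[0,-45,-11,0,-0.5],[0,-45,-11,0,-0.5],[0,0,0,0,0],[0,0,0,0,0]]]' 15
python3 - <<'E'
from h import *
tcp();save("wrist","wrist1");save("scene","scene1")
E
```

```text
clock: 1.15
position: [0.5447, -0.3736, 0.2212]
ee_rot: [-2.128, -2.302, 0.004]
force: [0.4, 0.9, -0.4]
width: 1.0
t 1.15 p [ 0.5447 -0.3736  0.2212] x [-0.078  0.997  0.003] y [ 0.997  0.078 -0.007] z [-0.007  0.002 -1.   ] F [ 0.4  0.9 -0.4] w 1.0 q7 0.64
```

View pics/wrist1.png

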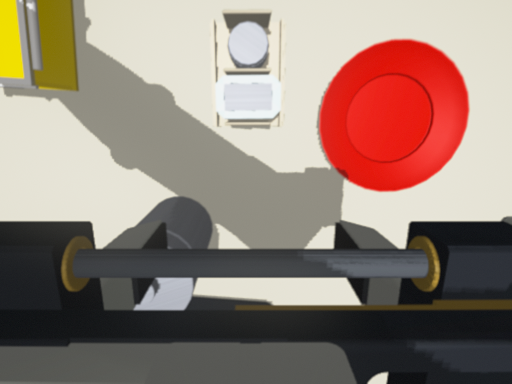

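View pics/scene1.png

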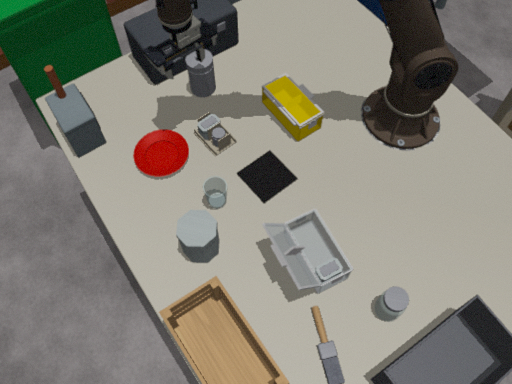

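Wrist view: the octagonal tin is at (248,97) in the lower bay and the round canister at (248,44) in the upper one. Next I'll zoom in and measure.

Run:
```python
from h import *
up("wrist1",(205,0,295,135),5,"w1r")
w=load("wrist1")
f=w["f"]
m=cv2.inRange(f,(170,170,170),(255,255,255))
hsv=cv2.cvtColor(f,cv2.COLOR_BGR2HSV)
for p in ((222,97),(248,97),(248,82),(210,140)): print(p,f[p[1],p[0]],hsv[p[1],p[0]])
b=f[:,:,0].astype(int)-f[:,:,2]
m=((b>=0)&(f[:,:,1]>150)).astype(np.uint8); m=cv2.morphologyEx(m,cv2.MORPH_OPEN,np.ones((3,3)))
for q in cv2.findContours(m,0,2)[0]:
    if cv2.contourArea(q)>300:
        x=cv2.minAreaRect(q); P=onz(w,q.reshape(-1,2),.052); print(x,cv2.minAreaRect(P[:,:2].astype(np.float32)*1000),cv2.contourArea(q))
s=load("scene1")
P=onz(s,[[268,152],[297,176],[268,200.5],[238,177]],.003);print("mat",P[:,:2].round(3),P.mean(0).round(3))
up("scene1",(185,105,245,155),10,"s1r")
```

```text
(222, 97) [243 243 237] [ 90   6 243]
(248, 97) [229 223 221] [113   9 229]
(248, 82) [243 242 238] [ 96   5 243]
(210, 140) [133 145 147] [ 26  24 147]
((163.5, 293.5), (31.0, 57.0), 90.0) ((450.8866271972656, -523.3079833984375), (71.47563934326172, 41.98406982421875), 4.778745174407959) 1259.0
((248.0, 96.0), (44.0, 64.0), 90.0) ((535.0760498046875, -290.17578125), (65.03651428222656, 42.62689971923828), 4.455053806304932) 2612.5
((247.5, 43.0), (42.0, 39.0), 90.0) ((530.99072265625, -240.8846893310547), (38.057254791259766, 37.66838455200195), 4.373685359954834) 1290.0
mat [[ 0.43  -0.128]
 [ 0.408 -0.011]
 [ 0.525  0.007]
 [ 0.553 -0.107]] [ 0.479 -0.06   0.003]
```

View pics/w1r.png

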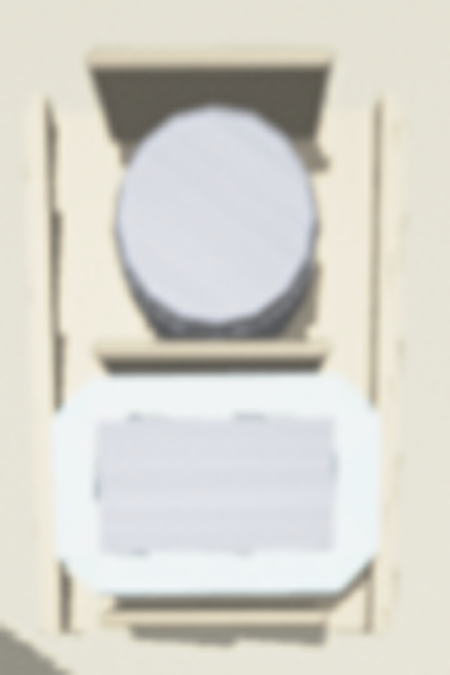

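View pics/s1r.png

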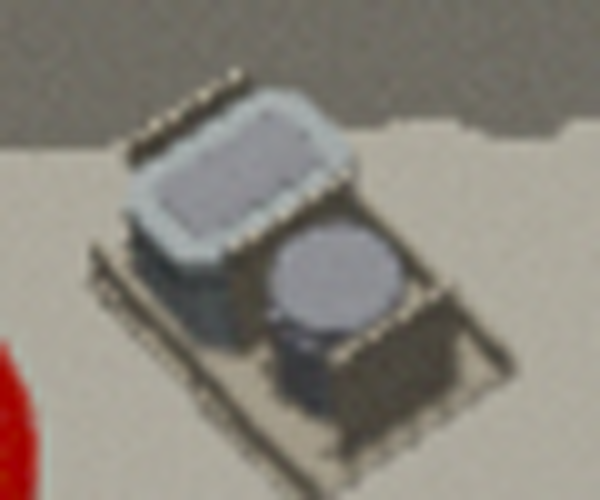

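```bash
python3 -m inch '[[[0,28,-1,0,0],[0,28,-1,0,0],[0,28,-2,0,0],[0,0,0,35,0],[0,0,0,35,0],[0,0,0,30,0],[0,0,0,0,0],[0,0,0,0,0]]]'; python3 -c "
from h import *
tcp();save('wrist','wrist2')"
```

```text
clock: 2.05
position: [0.5388, -0.272, 0.1216]
ee_rot: [-2.106, -2.325, -0.005]
force: [0.5, -0.0, 0.8]
width: 1.004
t 2.05 p [ 0.5388 -0.272   0.1216] x [-0.098  0.995  0.005] y [ 0.995  0.098 -0.001] z [-0.001  0.005 -1.   ] F [ 0.5 -0.   0.8] w 1.004 q7 0.52
```

View pics/wrist2.png

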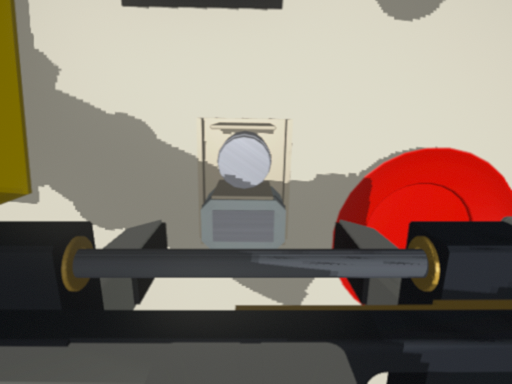

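```bash
python3 -m inch '[[[0,-18,-6,0,1.2],[0,0,0,0,0],[0,0,0,0,0]]]'; python3 -c "
from h import *
tcp()"
```

```text
clock: 2.4
position: [0.5366, -0.2927, 0.1259]
ee_rot: [2.134, 2.304, 0.008]
force: [0.4, -0.3, 0.3]
width: 0.997
t 2.4 p [ 0.5366 -0.2927  0.1259] x [-0.076  0.997  0.002] y [0.997 0.076 0.004] z [ 0.004  0.003 -1.   ] F [ 0.4 -0.3  0.3] w 0.997 q7 0.53
```

```bash
python3 -m inch '[[[0,2,-2,25,0],[0,0,0,25,0],[0,0,0,25,0],[0,0,0,0,0],[0,0,0,0,0]]]'; python3 -c "
from h import *
tcp()"
```

```text
clock: 2.9
position: [0.538, -0.2942, 0.0544]
ee_rot: [2.131, 2.294, 0.012]
force: [0.5, -0.3, 1.5]
width: 1.001
t 2.9 p [ 0.538  -0.2942  0.0544] x [-0.073  0.997 -0.002] y [0.997 0.073 0.013] z [ 0.013 -0.002 -1.   ] F [ 0.5 -0.3  1.5] w 1.001 q7 0.54
```

```bash
python3 -m inch '[[[0,3,-3,13,0],[0,0,0,12,0],[0,0,0,0,0],[0,0,0,0,0]]]'; python3 -c "
from h import *
tcp();save('side','side2')
up('side2',(230,215,360,315),6,'d2')"
```

```text
clock: 3.3
position: [0.5367, -0.2921, 0.0307]
ee_rot: [2.128, 2.29, 0.015]
force: [-0.8, -0.1, 1.3]
width: 1.004
t 3.3 p [ 0.5367 -0.2921  0.0307] x [-0.073  0.997 -0.005] y [0.997 0.073 0.017] z [ 0.017 -0.003 -1.   ] F [-0.8 -0.1  1.3] w 1.004 q7 0.54
```

View pics/d2.png

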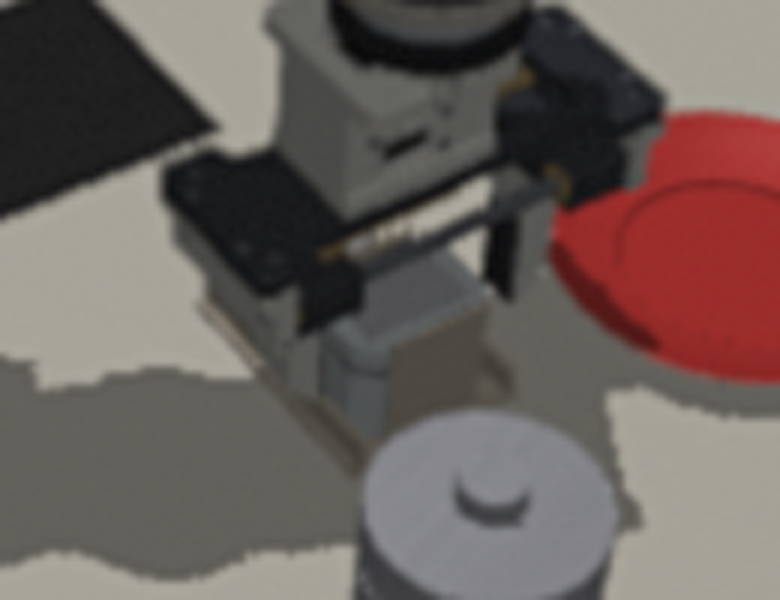

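```bash
python3 -m inch '[[[0.4,0,0,0,0],[0.4,0,0,0,0],[0.4,0,0,0,0],[0.4,0,0,0,0],[0.4,0,0,0,0],[0.4,0,0,0,0]]]' 25; python3 -c "
from h import *
tcp()"
```

```text
clock: 3.95
position: [0.5371, -0.2924, 0.0317]
ee_rot: [2.128, 2.289, 0.015]
force: [0.4, 0.1, -0.2]
width: 0.716
t 3.95 p [ 0.5371 -0.2924  0.0317] x [-0.073  0.997 -0.005] y [0.997 0.073 0.018] z [ 0.018 -0.004 -1.   ] F [ 0.4  0.1 -0.2] w 0.716 q7 0.54
```

```bash
python3 -m inch '[[[0.5,0,0,-20,0],[0.5,0,0,-30,0],[0.5,0,0,-30,0],[0.5,0,0,-20,0],[0.5,0,0,0,0],[0.5,0,0,0,0]]]'; python3 -c "
from h import *
tcp();save('side','side3')
up('side3',(230,195,360,315),6,'d3')"
```

```text
clock: 4.55
position: [0.534, -0.2913, 0.1334]
ee_rot: [2.13, 2.292, 0.013]
force: [-0.9, 0.1, -1.3]
width: 0.721
t 4.55 p [ 0.534  -0.2913  0.1334] x [-0.073  0.997 -0.003] y [0.997 0.073 0.015] z [ 0.015 -0.002 -1.   ] F [-0.9  0.1 -1.3] w 0.721 q7 0.53
```

View pics/d3.png

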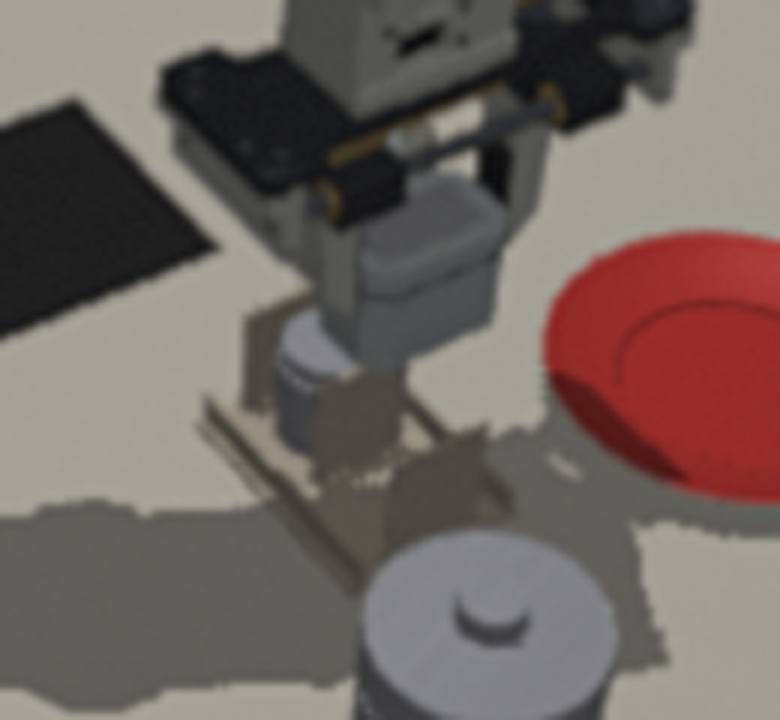

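```bash
python3 -m inch '[[[0.5,30,-6,0,0],[0.5,40,-8,0,0],[0.5,40,-8,0,0],[0.5,40,-7,0,0],[0.5,30,-6,0,0],[0.5,15,-3,0,6],[0.5,0,0,0,6],[0.5,0,0,0,0],[0.5,0,0,0,0]]]'; python3 -c "
from h import *
tcp()"
```

```text
clock: 5.5
position: [0.4734, -0.0922, 0.1209]
ee_rot: [-2.372, -2.06, 0.003]
force: [-0.5, -0.2, -1.8]
width: 0.717
t 5.5 p [ 0.4734 -0.0922  0.1209] x [ 0.14   0.99  -0.001] y [ 0.99  -0.14  -0.001] z [-0.001 -0.001 -1.   ] F [-0.5 -0.2 -1.8] w 0.717 q7 -0.02
```

```bash
python3 -m inch '[[[0.5,22,0,0,0],[0.5,0,0,25,0],[0.5,0,0,25,0],[0.5,0,0,15,0],[0.5,0,0,0,0],[0.5,0,0,0,0]]]'; python3 -c "
from h import *
tcp()"
```

```text
clock: 6.1
position: [0.4772, -0.0734, 0.0524]
ee_rot: [2.361, 2.072, -0.004]
force: [-0.2, 0.4, -1.0]
width: 0.717
t 6.1 p [ 0.4772 -0.0734  0.0524] x [ 0.13   0.991 -0.002] y [ 0.991 -0.13  -0.002] z [-0.002 -0.002 -1.   ] F [-0.2  0.4 -1. ] w 0.717 q7 -0.05
```

```bash
python3 -m inch '[[[0.5,0,0,10,0],[0.5,0,0,6,0],[0.5,0,0,3,0],[0.5,0,0,0,0],[0.5,0,0,0,0]]]'; python3 -c "
from h import *
tcp()"
```

```text
clock: 6.6
position: [0.4786, -0.0744, 0.0336]
ee_rot: [2.359, 2.071, -0.001]
force: [1.1, -0.2, -1.7]
width: 0.719
t 6.6 p [ 0.4786 -0.0744  0.0336] x [ 0.13   0.992 -0.002] y [ 0.992 -0.13   0.002] z [ 0.001 -0.002 -1.   ] F [ 1.1 -0.2 -1.7] w 0.719 q7 -0.05
```

```bash
python3 -m inch '[[[0.5,0,0,2,0],[0.5,0,0,2,0],[0.5,0,0,2,0],[0.5,0,0,0,0]]]'; python3 -c "
from h import *
tcp()"
```

```text
clock: 7.0
position: [0.4787, -0.0739, 0.0299]
ee_rot: [2.358, 2.072, 0.001]
force: [1.2, 0.3, -0.6]
width: 0.715
t 7.0 p [ 0.4787 -0.0739  0.0299] x [ 0.129  0.992 -0.001] y [ 0.992 -0.129  0.003] z [ 0.003 -0.002 -1.   ] F [ 1.2  0.3 -0.6] w 0.715 q7 -0.04
```

```bash
python3 -m inch '[[[0.5,0,0,1.5,0],[0.5,0,0,0,0]]]'; python3 -c "
from h import *
tcp();save('side','side4')
up('side4',(190,175,300,265),6,'d4')"
```

```text
clock: 7.2
position: [0.4792, -0.074, 0.0296]
ee_rot: [2.357, 2.071, 0.003]
force: [-0.5, 1.0, -0.7]
width: 0.721
t 7.2 p [ 0.4792 -0.074   0.0296] x [ 0.129  0.992 -0.001] y [ 0.992 -0.129  0.004] z [ 0.004 -0.002 -1.   ] F [-0.5  1.  -0.7] w 0.721 q7 -0.04
```

View pics/d4.png

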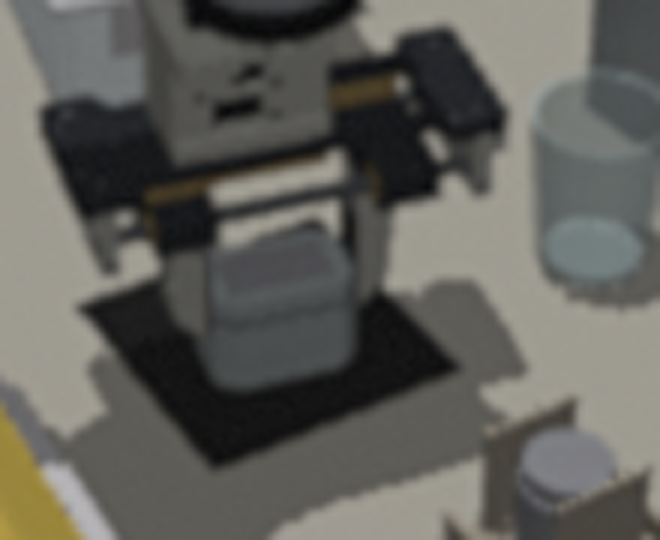

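The tin is on the mat, since the descent stopped. Now I'll release it, rise and turn 90°.

```bash
python3 -m inch '[[[0.15,0,0,0,0],[0,0,0,0,0],[0,0,0,0,0],[0,0,0,-15,0],[0,0,0,-25,0],[0,0,0,-25,0],[0,0,0,-15,0],[0,0,0,0,0]]]'; python3 -m inch '[[[0,0,0,0,-8.5],[0,0,0,0,-8.5],[0,0,0,0,-8.5],[0,0,0,0,-8.5],[0,0,0,0,-8.5],[0,0,0,0,-8.5],[0,0,0,0,-8.5],[0,0,0,0,-8.5],[0,0,0,0,-8.5],[0,0,0,0,0],[0,0,0,0,0]]]'; python3 -c "
from h import *
tcp();save('wrist','wrist5');save('side','side5');save('scene','scene5')
up('side5',(190,125,300,265),5,'d5')"
```

```text
clock: 8.05
position: [0.4783, -0.0737, 0.1107]
ee_rot: [2.358, 2.073, -0.0]
force: [0.0, 0.4, -0.7]
width: 1.001
clock: 9.15
position: [0.4743, -0.0725, 0.1016]
ee_rot: [-0.542, -3.086, -0.001]
force: [0.2, 0.0, -0.4]
width: 0.999
t 9.15 p [ 0.4743 -0.0725  0.1016] x [-0.94   0.341  0.008] y [ 0.341  0.94  -0.001] z [-0.008  0.002 -1.   ] F [ 0.2  0.  -0.4] w 0.999 q7 1.12
```

View pics/d5.png

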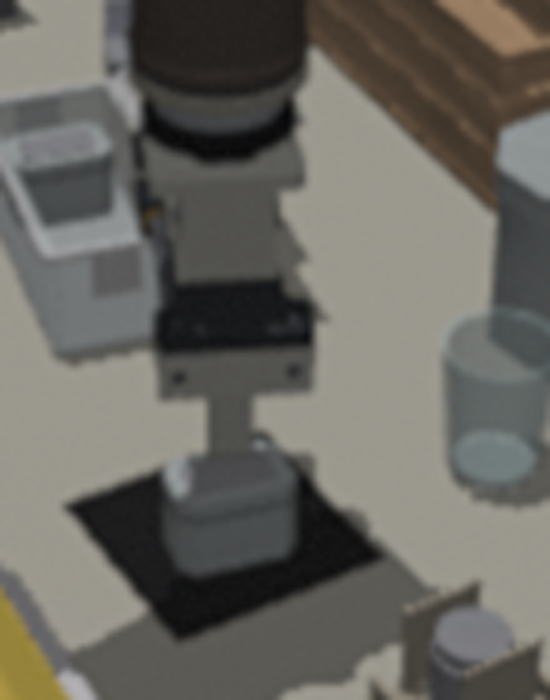

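View pics/wrist5.png

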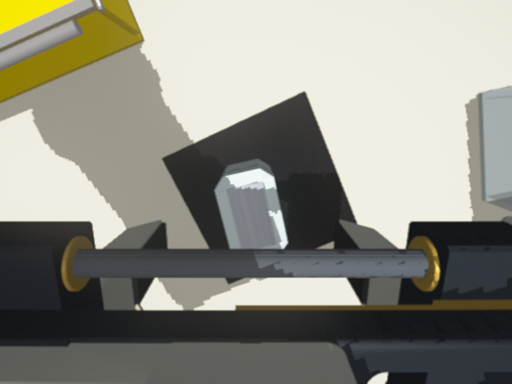

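```bash
python3 -m inch '[[[0,-5,1,0,-6],[0,0,0,0,-5.5],[0,0,0,0,0],[0,0,0,0,0],[0,0,0,0,0]]]'; python3 -c "
from h import *
tcp()"
```

```text
clock: 9.8
position: [0.4799, -0.0727, 0.1019]
ee_rot: [-0.236, -3.126, -0.001]
force: [0.5, -0.6, -0.5]
width: 0.996
t 9.8 p [ 0.4799 -0.0727  0.1019] x [-0.989  0.15   0.007] y [0.15  0.989 0.   ] z [-0.007  0.001 -1.   ] F [ 0.5 -0.6 -0.5] w 0.996 q7 1.29
```

```bash
python3 -m inch '[[[0,0,0,25,-1],[0,0,0,25,0],[0,0,0,15,0],[0,0,0,0,0],[0,0,0,8,0],[0,0,0,0,0]]]'; python3 -c "
from h import *
tcp();save('side','side6')
up('side6',(190,165,300,265),6,'d6')"
```

```text
clock: 10.4
position: [0.4812, -0.0727, 0.0283]
ee_rot: [-0.225, -3.131, 0.0]
force: [-1.0, -0.7, -0.5]
width: 1.001
t 10.4 p [ 0.4812 -0.0727  0.0283] x [-0.99   0.143  0.003] y [ 0.143  0.99  -0.   ] z [-0.003  0.    -1.   ] F [-1.  -0.7 -0.5] w 1.001 q7 1.24
```

View pics/d6.png

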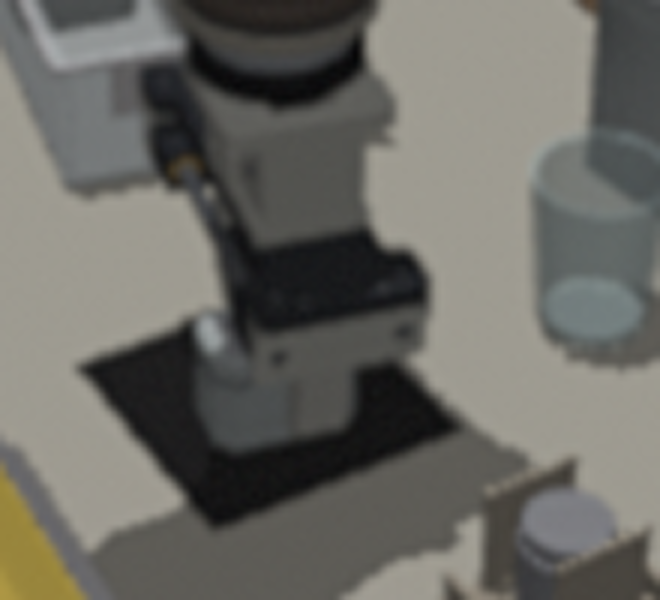

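```bash
python3 -m inch '[[[0,1,0,8,0],[0,0,0,0,0],[0.5,0,0,0,0],[0.7,0,0,0,0],[0.7,0,0,0,0],[0.7,0,0,0,0],[0.7,0,0,0,0],[0.7,0,0,0,0],[0.7,0,0,0,0]]]' 25; python3 -c "
from h import *
tcp()"
```

```text
clock: 11.35
position: [0.4822, -0.0728, 0.0223]
ee_rot: [0.227, 3.132, -0.0]
force: [-0.2, -0.8, 0.2]
width: 0.459
t 11.35 p [ 0.4822 -0.0728  0.0223] x [-0.99   0.144 -0.002] y [ 0.144  0.99  -0.   ] z [ 0.002 -0.    -1.   ] F [-0.2 -0.8  0.2] w 0.459 q7 1.23
```

```bash
python3 -m inch '[[[0.7,0,0,-20,0],[0.7,0,0,-35,0],[0.7,0,0,-40,0],[0.7,0,0,-40,0],[0.7,0,0,-40,0],[0.7,0,0,-30,0],[0.7,0,0,0,0]]]'; python3 -m inch '[[[0.7,-6,18,0,0],[0.7,-12,36,0,0],[0.7,-12,36,0,0],[0.7,-12,36,0,0],[0.7,-12,36,0,0],[0.7,-12,36,0,0],[0.7,-12,36,0,0],[0.7,-6,18,0,0],[0.7,0,0,0,0],[0.7,0,0,0,0]]]'; python3 -c "
from h import *
tcp();save('wrist','wrist7');save('side','side7');save('scene','scene7')"
```

```text
clock: 12.05
position: [0.4797, -0.0722, 0.2336]
ee_rot: [-0.225, -3.13, -0.001]
force: [-0.5, 0.0, -1.7]
width: 0.457
clock: 13.05
position: [0.5989, 0.1703, 0.2221]
ee_rot: [-0.233, -3.117, 0.008]
force: [0.3, -0.3, -1.7]
width: 0.454
t 13.05 p [0.5989 0.1703 0.2221] x [-0.989  0.148  0.015] y [ 0.148  0.989 -0.006] z [-0.016 -0.004 -1.   ] F [ 0.3 -0.3 -1.7] w 0.454 q7 0.89
```

View pics/wrist7.png

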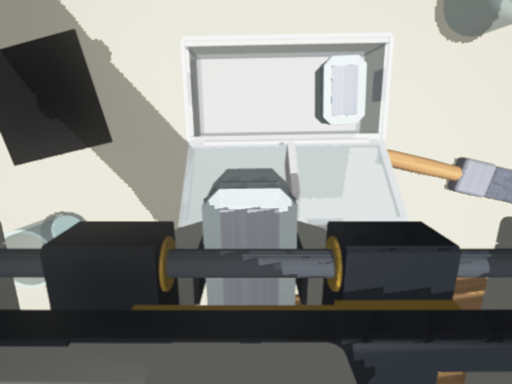

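View pics/side7.png

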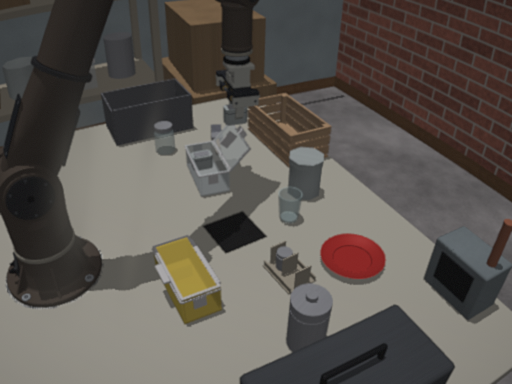

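Wrist view: clear box with rim corners at about (182,38), (392,33), (388,140) and (188,143). The neighbour is at (344,88), nearer the +y end, and the held tin is at (250,240). I'll enlarge it.

```bash
python3 -c "
from h import *
up('wrist7',(170,20,410,220),3.3,'w7b')"
```

View pics/w7b.png

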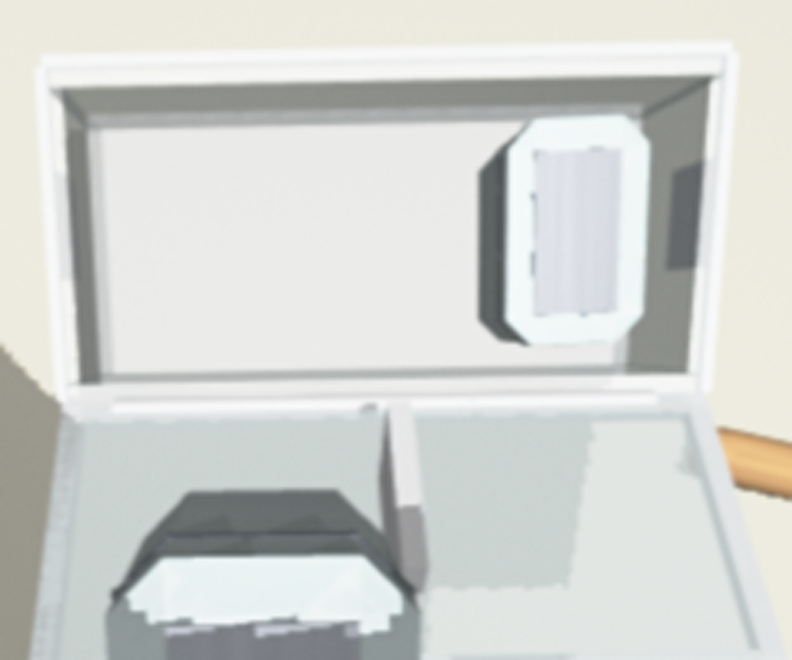

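Run:
```python
from h import *
w=load("wrist7")
cr=lambda p,k,x,y:((np.array(p,float)+.5)/k-.5+[x,y])
def frame(P):
    c=P[:,:2].mean(0); yv=((P[1]-P[0])+(P[2]-P[3]))[:2]; return c.round(4),np.degrees(np.arctan2(-yv[0],yv[1])).round(2),np.linalg.norm(np.roll(P,-1,0)-P,axis=1).round(4)
print("outer",frame(onz(w,cr([[38,57],[735,45],[708,390],[65,402]],3.3,170,20),.075)))
print("inner",frame(onz(w,cr([[58,90],[716,80],[691,377],[76,385]],3.3,170,20),.075)))
# neighbour top
nb=onz(w,cr([[530,119],[626,115],[650,142],[643,322],[619,342],[531,346],[505,322],[508,152]],3.3,170,20),.053)
r=cv2.minAreaRect(nb[:,:2].astype(np.float32)*1000);print("nb",r)
fl=onz(w,cr([[97,125],[100,380],[627,375]],3.3,170,20),.005);print("floor",fl[:,:2].round(4))
# held tin: top front edge  z ~ tcp z -.0193+.048
s=w
zt=.2221-.0193+.048
p=onz(w,cr([[160,557],[368,557],[130,597],[405,600]],3.3,170,20),zt);print("held top",p.round(4))
```

```text
outer (array([0.5156, 0.2183]), np.float64(-7.58), array([0.1912, 0.0935, 0.1903, 0.0942]))
inner (array([0.5177, 0.2177]), np.float64(-7.79), array([0.1818, 0.0808, 0.1814, 0.0807]))
nb ((523.9674072265625, 278.2852783203125), (42.98704528808594, 66.39679718017578), 84.04289245605469)
floor [[0.4626 0.1328]
 [0.5476 0.1177]
 [0.5742 0.3067]]
held top [[0.5621 0.1635 0.2508]
 [0.5662 0.1904 0.2508]
 [0.5669 0.1586 0.2508]
 [0.5727 0.1945 0.2508]]
```

```bash
python3 -m inch '[[[0.7,20,5,0,-0.5],[0.7,30,7,0,0],[0.7,25,5,0,0],[0.7,0,0,0,0],[0.7,0,0,0,0],[0.7,0,0,0,0]]]'; python3 -c "
from h import *
tcp()"
```

```text
clock: 13.8
position: [0.5263, 0.1888, 0.2248]
ee_rot: [-0.24, -3.121, 0.014]
force: [-0.0, 0.4, -2.0]
width: 0.453
t 13.8 p [0.5263 0.1888 0.2248] x [-0.988  0.153  0.01 ] y [ 0.153  0.988 -0.01 ] z [-0.012 -0.008 -1.   ] F [-0.   0.4 -2. ] w 0.453 q7 0.82
```

```bash
python3 -m inch '[[[0.7,11,12,0,-1],[0.7,0,0,15,0],[0.7,0,0,30,0],[0.7,0,0,30,0],[0.7,0,0,20,0],[0.7,0,0,0,0],[0.7,0,0,0,0]]]'; python3 -c "
from h import *
tcp();save('scene','scene8');up('scene8',(240,180,380,310),5,'s8')"
```

```text
clock: 14.5
position: [0.5187, 0.2044, 0.1282]
ee_rot: [-0.214, -3.126, 0.008]
force: [-0.5, -0.3, -1.2]
width: 0.454
t 14.5 p [0.5187 0.2044 0.1282] x [-0.991  0.136  0.007] y [ 0.136  0.991 -0.005] z [-0.008 -0.004 -1.   ] F [-0.5 -0.3 -1.2] w 0.454 q7 0.75
```

View pics/s8.png

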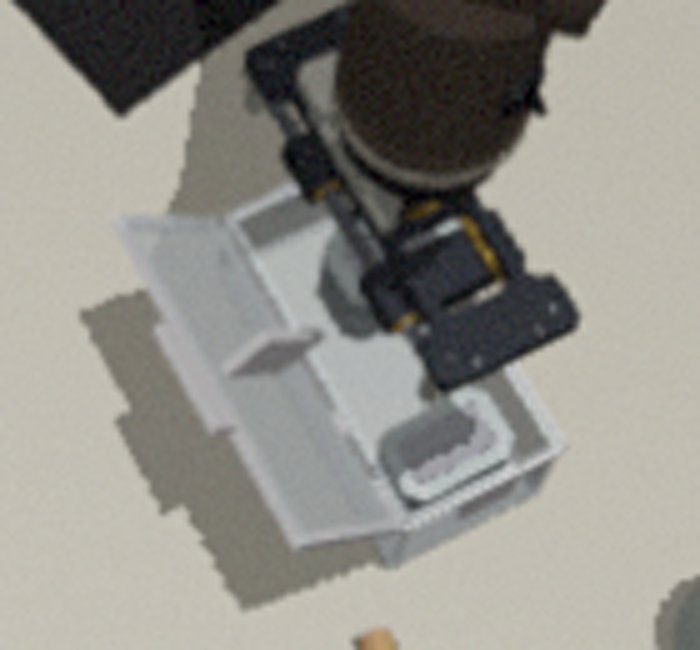

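```bash
python3 -m inch '[[[0.7,1,-2,15,0],[0.7,0,0,20,0],[0.7,0,0,20,0],[0.7,0,0,10,0],[0.7,0,0,0,0],[0.7,0,0,0,0]]]'; python3 -c "
from h import *
tcp();"
```

```text
clock: 15.15
position: [0.5228, 0.2056, 0.0695]
ee_rot: [0.215, 3.13, 0.002]
force: [0.7, -0.4, -1.1]
width: 0.455
t 15.15 p [0.5228 0.2056 0.0695] x [-0.991  0.137 -0.004] y [0.137 0.991 0.002] z [ 0.004  0.001 -1.   ] F [ 0.7 -0.4 -1.1] w 0.455 q7 0.7
```

```bash
python3 -m inch '[[[0.7,6,-4,0,0],[0.7,0,0,0,0],[0.7,1,0,10,0],[0.7,1,0,10,0],[0.7,0,0,8,0],[0.7,0,0,0,0]]]'; python3 -c "
from h import *
tcp();"
```

```text
clock: 15.75
position: [0.5153, 0.2032, 0.0419]
ee_rot: [0.216, 3.126, 0.005]
force: [-0.5, 0.4, -1.3]
width: 0.456
t 15.75 p [0.5153 0.2032 0.0419] x [-0.99   0.137 -0.008] y [0.137 0.991 0.004] z [ 0.008  0.003 -1.   ] F [-0.5  0.4 -1.3] w 0.456 q7 0.67
```

Contact is expected at TCP z of about 0.024, so I'll ease down.

```bash
python3 -m inch '[[[0.7,-1,0,6,0],[0.7,0,0,5,0],[0.7,0,0,3,0],[0.7,0,0,0,0],[0.7,0,0,0,0]]]'; python3 -c "
from h import *
tcp();"
```

```text
clock: 16.25
position: [0.5164, 0.2032, 0.026]
ee_rot: [0.215, 3.127, 0.004]
force: [0.6, -0.6, -1.3]
width: 0.456
t 16.25 p [0.5164 0.2032 0.026 ] x [-0.991  0.137 -0.007] y [0.137 0.991 0.003] z [ 0.007  0.002 -1.   ] F [ 0.6 -0.6 -1.3] w 0.456 q7 0.66
```

```bash
python3 -m inch '[[[0.7,0,0,1.5,0],[0.7,0,0,1.5,0],[0.7,0,0,1.5,0],[0.7,0,0,0,0]]]'; python3 -c "
from h import *
tcp();"
```

```text
clock: 16.65
position: [0.5171, 0.2034, 0.0248]
ee_rot: [0.215, 3.124, 0.004]
force: [0.3, -0.1, -2.0]
width: 0.455
t 16.65 p [0.5171 0.2034 0.0248] x [-0.991  0.137 -0.01 ] y [0.137 0.991 0.003] z [ 0.01   0.002 -1.   ] F [ 0.3 -0.1 -2. ] w 0.455 q7 0.66
```

```bash
python3 -m inch '[[[0.7,0,0,3,0],[0.7,0,0,3,0],[0.7,0,0,0,0]]]'; python3 -c "
from h import *
tcp();"
```

```text
clock: 16.95
position: [0.5189, 0.2038, 0.0232]
ee_rot: [0.213, 3.119, 0.004]
force: [-0.2, 1.1, -1.1]
width: 0.456
t 16.95 p [0.5189 0.2038 0.0232] x [-0.991  0.136 -0.015] y [0.136 0.991 0.004] z [ 0.015  0.002 -1.   ] F [-0.2  1.1 -1.1] w 0.456 q7 0.66
```

```bash
python3 -m inch '[[[0.5,0,0,0,0],[0.45,0,0,0,0],[0.4,0,0,0,0],[0.4,0,0,0,0]]]'; python3 -c "
from h import *
tcp();"
```

```text
clock: 17.35
position: [0.5193, 0.204, 0.023]
ee_rot: [0.214, 3.119, 0.005]
force: [-0.2, -0.3, -0.9]
width: 0.598
t 17.35 p [0.5193 0.204  0.023 ] x [-0.991  0.136 -0.015] y [0.136 0.991 0.004] z [ 0.016  0.002 -1.   ] F [-0.2 -0.3 -0.9] w 0.598 q7 0.66
```

```bash
python3 -m inch '[[[0.4,0,0,-10,0],[0.4,0,0,-20,0],[0.4,0,0,-25,0],[0.4,0,0,-30,0],[0.4,0,0,-30,0],[0.4,0,0,-30,0],[0.4,0,0,0,0]]]'; python3 -c "
from h import *
tcp();save('side','side9');save('scene','scene9');up('side9',(170,90,270,205),6,'d9');up('scene9',(240,190,380,310),5,'s9')"
```

```text
clock: 18.05
position: [0.5157, 0.2039, 0.1759]
ee_rot: [0.212, 3.121, 0.005]
force: [0.9, 0.5, 1.0]
width: 0.603
t 18.05 p [0.5157 0.2039 0.1759] x [-0.991  0.135 -0.013] y [0.135 0.991 0.004] z [ 0.013  0.002 -1.   ] F [0.9 0.5 1. ] w 0.603 q7 0.77
```

View pics/d9.png

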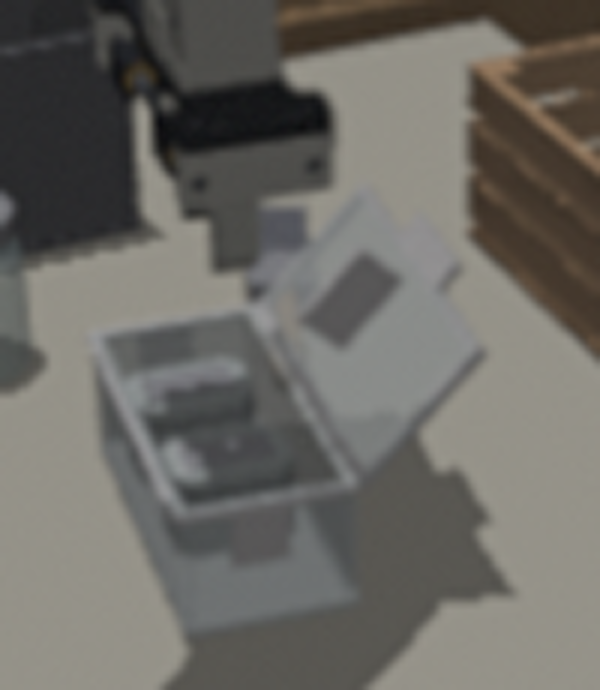

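View pics/s9.png

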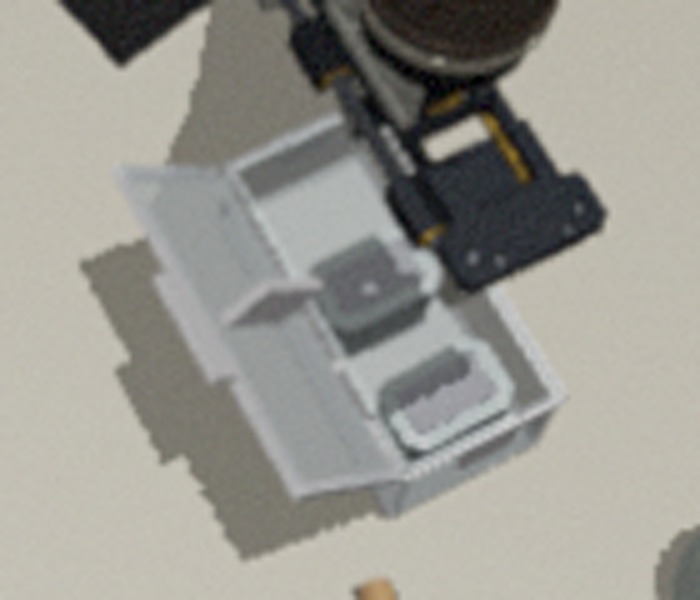

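```bash
python3 -m inch '[[[1,0,-20,0,0],[1,0,-25,0,0],[1,0,-7,0,0],[1,0,0,0,0],[1,0,0,0,0],[1,0,0,0,0],[1,0,0,0,0]]]'; python3 -c "
from h import *
tcp();save('wrist','wrist10');save('scene','scene10')"
```

```text
clock: 18.85
position: [0.504, 0.152, 0.168]
ee_rot: [0.207, 3.133, -0.0]
force: [0.3, 0.1, 0.0]
width: 0.04
t 18.85 p [0.504 0.152 0.168] x [-0.991  0.132 -0.001] y [ 0.132  0.991 -0.   ] z [ 0.001 -0.    -1.   ] F [0.3 0.1 0. ] w 0.04 q7 0.86
```

View pics/wrist10.png

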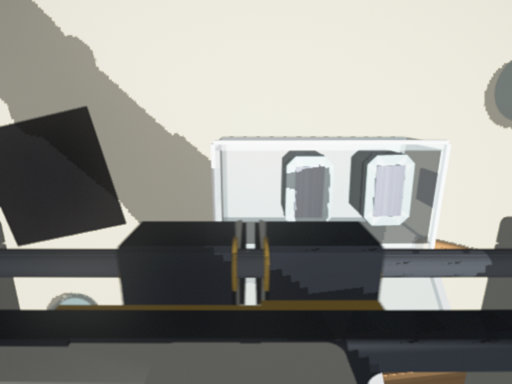

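Run:
```python
from h import *
w=load("wrist10");c=np.array([.5167,.2175]);a=np.radians(-7.9);X=np.array([np.cos(a),np.sin(a)]);Y=np.array([-np.sin(a),np.cos(a)])
def bx(P): return np.round([((p[:2]-c)@X*1000,(p[:2]-c)@Y*1000) for p in P],1)
print("tin L,R,top",bx(onz(w,[[286,187],[332,187],[309,157]],.053)))
print("nb L,R,top",bx(onz(w,[[366,187],[413,187],[390,154]],.053)))
print("rim L,R front",bx(onz(w,[[212,143],[449,141]],.075)))
print("tcp",bx([np.array([.504,.152])]))
up("wrist10",(200,130,460,230),3,"w10b")
```

```text
tin L,R,top [[ -4.4 -32.5]
 [ -4.6   9.3]
 [-31.9 -13.1]]
nb L,R,top [[ -4.8  40.2]
 [ -5.   83.1]
 [-34.9  58.5]]
rim L,R front [[-46.1 -95.9]
 [-48.7  94.9]]
tcp [[ -3.6 -66.6]]
```

View pics/w10b.png

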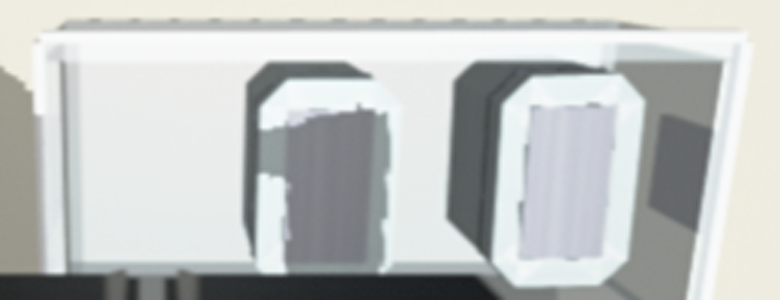

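```bash
python3 -m inch '[[[1,-3,6,0,0],[1,0,0,20,0],[1,0,0,25,0],[1,0,0,20,0],[1,0,0,0,0],[1,0,0,0,0]]]'; python3 -c "
from h import *
s,_=tcp();p=s['position'][:2];c=np.array([.5167,.2175]);a=np.radians(-7.9)
print((p-c)@[np.cos(a),np.sin(a)],(p-c)@[-np.sin(a),np.cos(a)])"
```

```text
clock: 19.55
position: [0.5107, 0.1623, 0.1028]
ee_rot: [0.203, 3.13, 0.005]
force: [0.3, -1.3, -0.4]
width: 0.005
t 19.55 p [0.5107 0.1623 0.1028] x [-0.992  0.129 -0.005] y [0.129 0.992 0.003] z [ 0.005  0.003 -1.   ] F [ 0.3 -1.3 -0.4] w 0.005 q7 0.8
0.0016832378856849381 -0.05553267891833678
```

```bash
python3 -m inch '[[[1,0,-5,0,0.5],[1,0,0,0,0],[1,0,0,20,0],[1,1,0,20,0],[1,1,0,15,0],[1,0,0,0,0],[1,0,0,0,0]]]'; python3 -c "
from h import *
s,_=tcp();p=s['position'][:2];c=np.array([.5167,.2175]);a=np.radians(-7.9)
print((p-c)@[np.cos(a),np.sin(a)],(p-c)@[-np.sin(a),np.cos(a)])"
```

```text
clock: 20.25
position: [0.5136, 0.1587, 0.0532]
ee_rot: [0.221, 3.118, 0.011]
force: [-0.3, 0.3, 0.1]
width: 0.005
t 20.25 p [0.5136 0.1587 0.0532] x [-0.99   0.141 -0.016] y [0.141 0.99  0.008] z [ 0.017  0.006 -1.   ] F [-0.3  0.3  0.1] w 0.005 q7 0.75
0.005003574162542109 -0.05861998538735658
```

```bash
python3 -m inch '[[[1,5,0,0,-0.3],[1,0,0,0,0],[1,1,0,12,0],[1,1,0,12,0],[1,0,0,5,0],[1,0,0,0,0],[1,0,0,0,0]]]'; python3 -c "
from h import *
s,_=tcp();p=s['position'][:2];c=np.array([.5167,.2175]);a=np.radians(-7.9)
print((p-c)@[np.cos(a),np.sin(a)],(p-c)@[-np.sin(a),np.cos(a)])
save('side','side11');up('side11',(170,90,270,205),6,'d11')"
```

```text
clock: 20.95
position: [0.5081, 0.1605, 0.0241]
ee_rot: [0.212, 3.115, 0.013]
force: [-0.2, 0.7, -0.1]
width: 0.005
t 20.95 p [0.5081 0.1605 0.0241] x [-0.991  0.136 -0.019] y [0.135 0.991 0.01 ] z [ 0.02   0.007 -1.   ] F [-0.2  0.7 -0.1] w 0.005 q7 0.72
-0.0006813647293753539 -0.05767433506329246
```

View pics/d11.png

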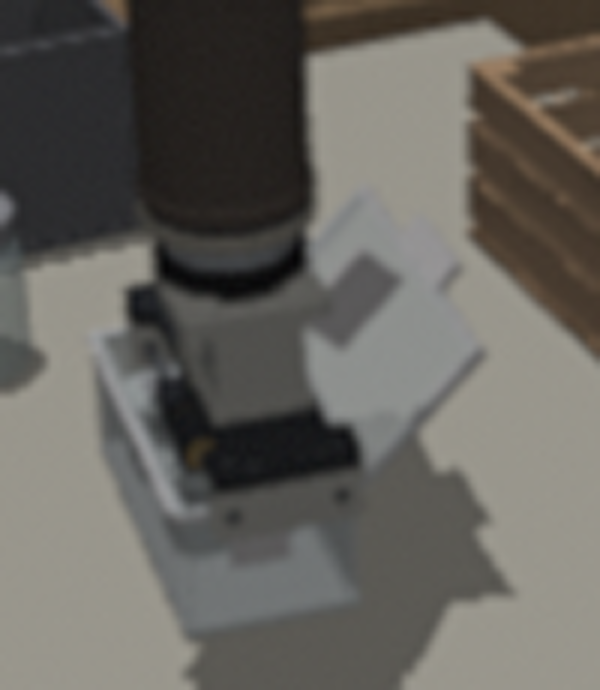

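```bash
python3 -m inch '[[[1,0,6,1,0],[1,0,6,0,0],[1,0,6,0,0],[1,0,5,0,0],[1,0,5,0,0],[1,0,0,0,0],[1,0,0,0,0]]]'; python3 -c "
from h import *
s,_=tcp();p=s['position'][:2];c=np.array([.5167,.2175]);a=np.radians(-7.9)
print((p-c)@[np.cos(a),np.sin(a)],(p-c)@[-np.sin(a),np.cos(a)])"
```

```text
clock: 21.7
position: [0.513, 0.1914, 0.0243]
ee_rot: [0.212, 3.113, 0.014]
force: [1.1, -1.3, 1.7]
width: 0.001
t 21.7 p [0.513  0.1914 0.0243] x [-0.991  0.135 -0.02 ] y [0.135 0.991 0.01 ] z [ 0.022  0.008 -1.   ] F [ 1.1 -1.3  1.7] w 0.001 q7 0.68
-9.493785071903993e-05 -0.02636652127379089
```

```bash
python3 -m inch '[[[1,0,4,0,0],[1,0,4,0,0],[1,0,3,0,0],[1,0,0,0,0],[1,0,0,0,0]]]'; python3 -c "
from h import *
s,_=tcp();p=s['position'][:2];c=np.array([.5167,.2175]);a=np.radians(-7.9)
print((p-c)@[np.cos(a),np.sin(a)],(p-c)@[-np.sin(a),np.cos(a)])"
```

```text
clock: 22.2
position: [0.5141, 0.2022, 0.024]
ee_rot: [0.213, 3.114, 0.012]
force: [0.3, -1.5, -0.2]
width: 0.004
t 22.2 p [0.5141 0.2022 0.024 ] x [-0.991  0.136 -0.02 ] y [0.136 0.991 0.009] z [ 0.021  0.006 -1.   ] F [ 0.3 -1.5 -0.2] w 0.004 q7 0.66
-0.00047941492228566716 -0.01548279160567114
```

```bash
python3 -m inch '[[[1,0,3,0,0],[1,0,3,0,0],[1,0,3,0,0],[1,0,0,0,0]]]'; python3 -c "
from h import *
s,_=tcp();p=s['position'][:2];c=np.array([.5167,.2175]);a=np.radians(-7.9)
print((p-c)@[np.cos(a),np.sin(a)],(p-c)@[-np.sin(a),np.cos(a)])"
```

```text
clock: 22.6
position: [0.5144, 0.2035, 0.0237]
ee_rot: [0.221, 3.117, -0.005]
force: [0.5, -0.6, -0.2]
width: 0.002
t 22.6 p [0.5144 0.2035 0.0237] x [-0.99   0.141 -0.017] y [ 0.141  0.99  -0.002] z [ 0.016 -0.005 -1.   ] F [ 0.5 -0.6 -0.2] w 0.002 q7 0.65
-0.0003908429982807936 -0.014206800931004258
```

```bash
python3 -m inch '[[[1,0,5,0,0],[1,0,6,0,0]]]'; python3 -c "
from h import *
s,_=tcp();p=s['position'][:2];c=np.array([.5167,.2175]);a=np.radians(-7.9)
print((p-c)@[np.cos(a),np.sin(a)],(p-c)@[-np.sin(a),np.cos(a)])"
```

```text
clock: 22.8
position: [0.5146, 0.204, 0.0234]
ee_rot: [0.232, 3.12, -0.029]
force: [-7.6, -26.3, 20.5]
width: 0.006
t 22.8 p [0.5146 0.204  0.0234] x [-0.989  0.148 -0.014] y [ 0.148  0.989 -0.018] z [ 0.011 -0.019 -1.   ] F [ -7.6 -26.3  20.5] w 0.006 q7 0.63
-0.00020120371829377998 -0.0136546532661246
```

Hard stop at 26 N with the finger 13.7 mm behind centre, as expected for flush tins. I'll back off, rise and look.

```bash
python3 -m inch '[[[1,0,-5,0,0],[1,0,-6,0,0],[1,0,0,0,0],[1,0,0,-20,0],[1,0,0,-30,0],[1,0,0,-35,0],[1,0,0,-30,0],[1,0,0,0,0],[1,0,0,0,0]]]'; python3 -c "
from h import *
tcp();save('wrist','wrist12');save('side','side12');save('scene','scene12');up('side12',(170,90,270,205),6,'d12');up('wrist12',(180,100,480,240),2.6,'w12')"
```

```text
clock: 23.7
position: [0.5118, 0.2012, 0.1427]
ee_rot: [0.224, 3.12, -0.017]
force: [0.1, -0.2, -1.4]
width: 0.003
t 23.7 p [0.5118 0.2012 0.1427] x [-0.99   0.143 -0.014] y [ 0.143  0.99  -0.01 ] z [ 0.013 -0.012 -1.   ] F [ 0.1 -0.2 -1.4] w 0.003 q7 0.74
```

View pics/w12.png

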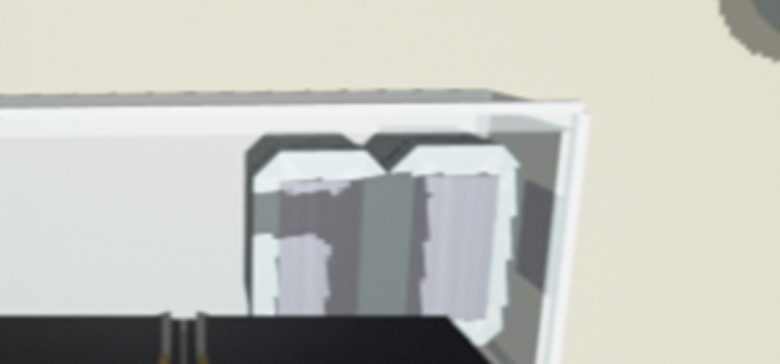

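View pics/d12.png

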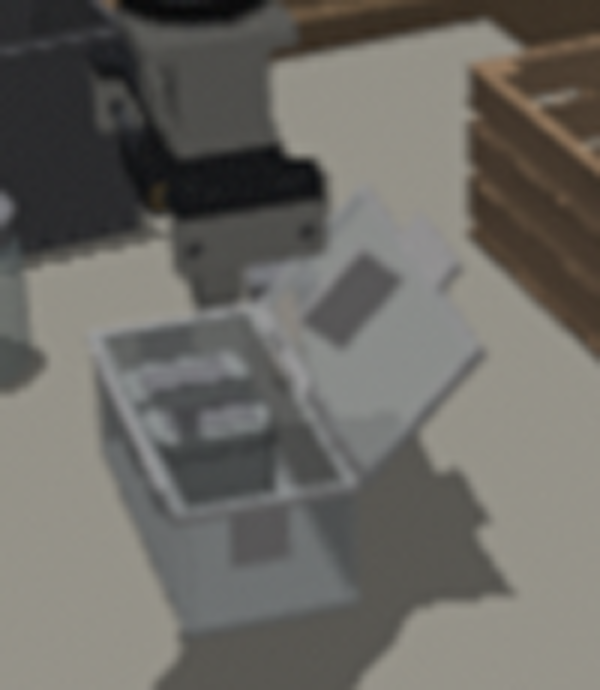

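Run:
```python
from h import *
w=load("wrist12");c=np.array([.5167,.2175]);a=np.radians(-7.9);X=np.array([np.cos(a),np.sin(a)]);Y=np.array([-np.sin(a),np.cos(a)])
def bx(P): return np.round([((p[:2]-c)@X*1000,(p[:2]-c)@Y*1000) for p in P],1)
cr=lambda p,k,x,y:((np.array(p,float)+.5)/k-.5+[x,y])
print("tin left top/bot",bx(onz(w,cr([[254,178],[252,312]],2.6,180,100),.053)))
print("junction",bx(onz(w,cr([[387,172]],2.6,180,100),.053)))
print("fronts",bx(onz(w,cr([[315,151],[455,146]],2.6,180,100),.053)))
print("nb right",bx(onz(w,cr([[518,165],[502,325]],2.6,180,100),.053)))
print("rim right inner/outer",bx(onz(w,cr([[562,130],[590,106],[540,345],[562,345]],2.6,180,100),.075)))
```

```text
tin left top/bot [[-24.1   6. ]
 [ 20.3   6.1]]
junction [[-25.8  47.2]]
fronts [[-32.4  24.6]
 [-33.8  67.6]]
nb right [[-27.8  87.5]
 [ 25.2  87.9]]
rim right inner/outer [[-41.7  89.7]
 [-48.3  96.6]
 [ 22.8  90.8]
 [ 22.9  97.4]]
```

Measured in the box frame, the tin's left face is at y = 6 mm and the neighbour's right face at about 88 mm, with the wall at 90. They are flush. Before closing the lid, I'll check the crate and the space behind it.

Run:
```python
from h import *
s=load("scene12");d=load("side12")
print(onz(s,[[214,280],[162,316],[285,380]],.08).round(3), onz(d,[[288,97]],.08).round(3))
```

```text
[[0.787 0.144 0.08 ]
 [0.94  0.15  0.08 ]
 [0.781 0.437 0.08 ]] [[0.976 0.485 0.08 ]]
```

```bash
python3 -m inch '[[[1,0,0,-40,0],[1,0,0,-40,0],[1,-20,3,-10,0],[1,-30,4,0,0],[1,-30,4,0,0],[1,-30,4,0,0],[1,-30,2,0,0],[1,-15,0,0,0],[1,0,0,0,0],[1,0,0,0,0]]]'; python3 -c "
from h import *
s,_=tcp();p=s['position'][:2];c=np.array([.5167,.2175]);a=np.radians(-7.9)
print((p-c)@[np.cos(a),np.sin(a)],(p-c)@[-np.sin(a),np.cos(a)])"
```

```text
clock: 24.85
position: [0.6663, 0.1953, 0.2202]
ee_rot: [-0.22, -3.126, 0.033]
force: [0.1, -0.6, -0.5]
width: 0.001
t 24.85 p [0.6663 0.1953 0.2202] x [-0.99   0.14   0.007] y [ 0.14   0.99  -0.022] z [-0.01  -0.021 -1.   ] F [ 0.1 -0.6 -0.5] w 0.001 q7 0.9
0.15127513994325073 -0.0014099191789775606
```

```bash
python3 -m inch '[[[1,0,2,20,0],[1,0,0,30,0],[1,0,0,25,0],[1,0,0,0,0],[1,0,0,0,0]]]'; python3 -c "
from h import *
s,_=tcp();p=s['position'][:2];c=np.array([.5167,.2175]);a=np.radians(-7.9)
print((p-c)@[np.cos(a),np.sin(a)],(p-c)@[-np.sin(a),np.cos(a)])
save('side','side13');up('side13',(170,70,300,195),5,'d13')"
```

```text
clock: 25.35
position: [0.6608, 0.1979, 0.1428]
ee_rot: [-0.214, -3.123, 0.033]
force: [-0.3, 0.8, 1.0]
width: 0.006
t 25.35 p [0.6608 0.1979 0.1428] x [-0.991  0.136  0.01 ] y [ 0.136  0.99  -0.022] z [-0.013 -0.02  -1.   ] F [-0.3  0.8  1. ] w 0.006 q7 0.87
0.1453967016692077 0.00035008125336583653
```

View pics/d13.png

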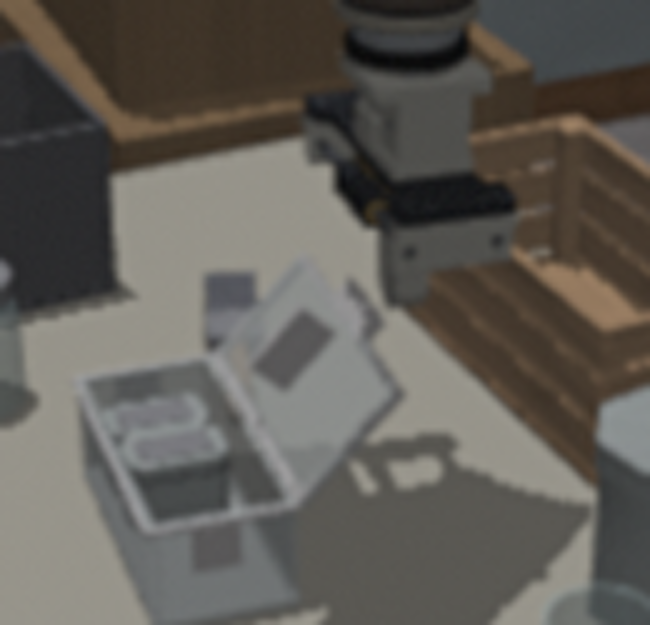

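```bash
python3 -m inch '[[[1,0,0,15,0],[1,0,0,0,0],[1,12,0,0,0],[1,12,0,0,0],[1,12,0,0,0],[1,12,0,0,0],[1,0,0,0,0]]]'; python3 -c "
from h import *
s,_=tcp();p=s['position'][:2];c=np.array([.5167,.2175]);a=np.radians(-7.9)
print((p-c)@[np.cos(a),np.sin(a)],(p-c)@[-np.sin(a),np.cos(a)])
save('side','side14');up('side14',(170,70,300,195),5,'d14')"
```

```text
clock: 26.1
position: [0.6185, 0.205, 0.1348]
ee_rot: [0.219, 3.128, -0.025]
force: [0.4, 0.6, -0.8]
width: 0.004
t 26.1 p [0.6185 0.205  0.1348] x [-0.99   0.139 -0.007] y [ 0.139  0.99  -0.015] z [ 0.005 -0.016 -1.   ] F [ 0.4  0.6 -0.8] w 0.004 q7 0.82
0.1025740523172872 0.0015745318114013171
```

View pics/d14.png

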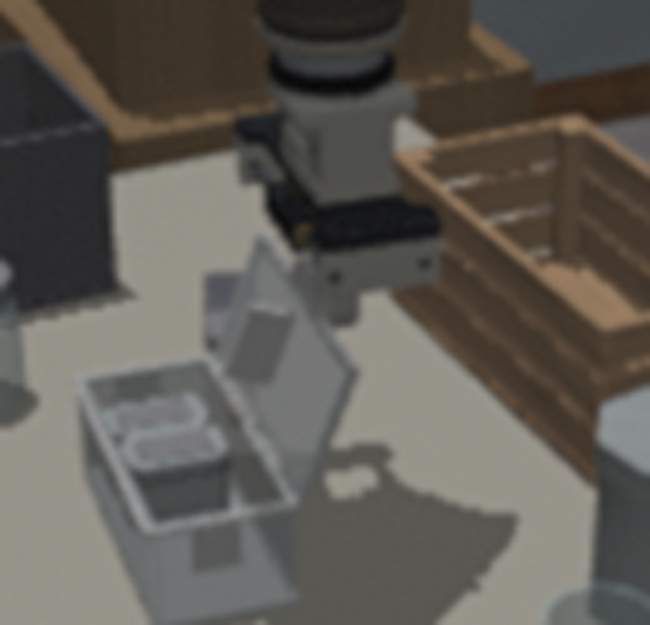

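```bash
python3 -m inch '[[[1,12,0,0,0],[1,14,0,0,0],[1,14,0,0,0],[1,10,0,0,0],[1,0,0,0,0]]]'; python3 -c "
from h import *
s,_=tcp();p=s['position'][:2];c=np.array([.5167,.2175]);a=np.radians(-7.9)
print((p-c)@[np.cos(a),np.sin(a)],(p-c)@[-np.sin(a),np.cos(a)])
save('side','side15');up('side15',(170,70,300,195),5,'d15')"
```

```text
clock: 26.65
position: [0.5701, 0.211, 0.1342]
ee_rot: [0.222, 3.126, -0.025]
force: [-0.2, -0.4, 0.6]
width: 0.005
t 26.65 p [0.5701 0.211  0.1342] x [-0.99   0.141 -0.009] y [ 0.141  0.99  -0.015] z [ 0.006 -0.017 -1.   ] F [-0.2 -0.4  0.6] w 0.005 q7 0.76
0.053758306672952644 0.0009245207503659747
```

View pics/d15.png

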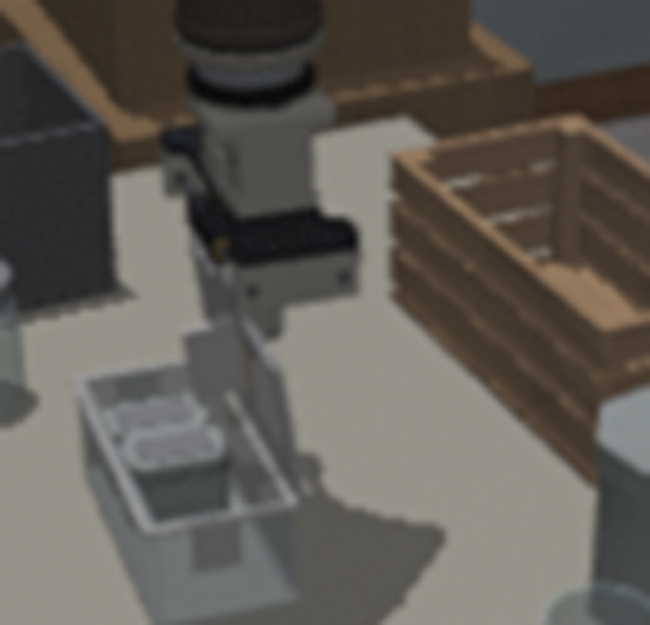

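```bash
python3 -m inch '[[[1,12,0,0,0],[1,14,0,0,0],[1,14,0,0,0],[1,14,0,0,0],[1,5,0,0,0],[1,0,0,0,0],[1,0,0,0,0]]]'; python3 -c "
from h import *
s,_=tcp();p=s['position'][:2];c=np.array([.5167,.2175]);a=np.radians(-7.9)
print((p-c)@[np.cos(a),np.sin(a)],(p-c)@[-np.sin(a),np.cos(a)])
save('side','side16');up('side16',(150,70,280,195),5,'d16')"
```

```text
clock: 27.4
position: [0.5086, 0.2194, 0.133]
ee_rot: [0.224, 3.125, -0.025]
force: [0.5, 0.0, 0.4]
width: 0.007
t 27.4 p [0.5086 0.2194 0.133 ] x [-0.99   0.143 -0.009] y [ 0.143  0.99  -0.015] z [ 0.007 -0.017 -1.   ] F [0.5 0.  0.4] w 0.007 q7 0.7
-0.008277870301339954 0.0007844934052682879
```

View pics/d16.png

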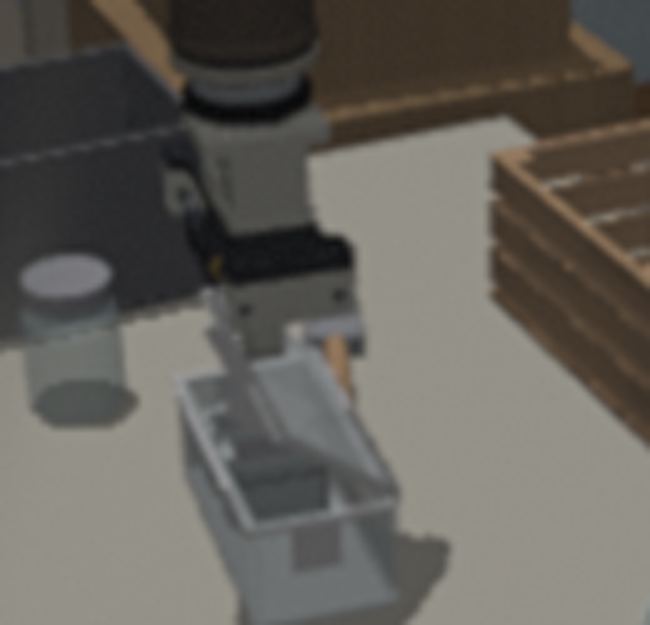

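```bash
python3 -m inch '[[[1,8,0,5,0],[1,7,0,6,0],[1,5,0,9,0],[1,4,0,9,0],[1,0,0,0,0]]]'; python3 -c "
from h import *
s,_=tcp();p=s['position'][:2];c=np.array([.5167,.2175]);a=np.radians(-7.9)
print((p-c)@[np.cos(a),np.sin(a)],(p-c)@[-np.sin(a),np.cos(a)])
save('side','side17');up('side17',(150,70,280,195),5,'d17')"
```

```text
clock: 27.95
position: [0.4835, 0.2223, 0.1005]
ee_rot: [0.226, 3.126, -0.025]
force: [0.2, 0.5, 0.4]
width: 0.006
t 27.95 p [0.4835 0.2223 0.1005] x [-0.99   0.144 -0.008] y [ 0.144  0.989 -0.016] z [ 0.006 -0.017 -1.   ] F [0.2 0.5 0.4] w 0.006 q7 0.64
-0.03357661157242357 0.00014772341399602946
```

View pics/d17.png

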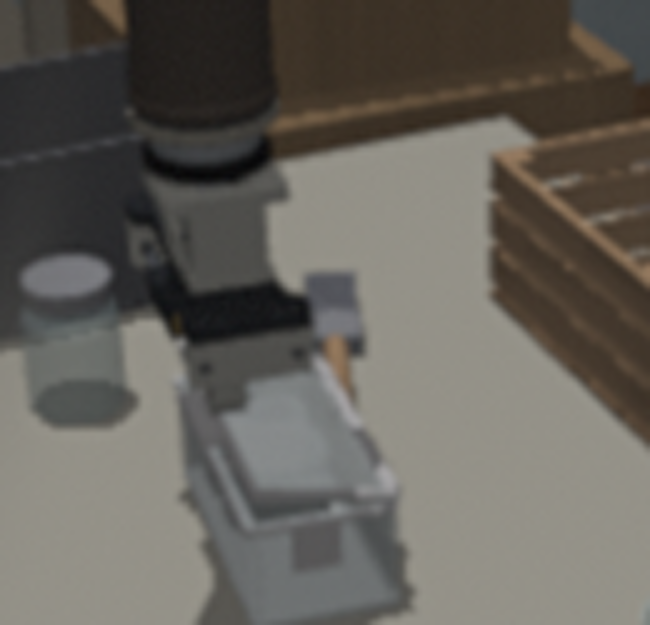

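```bash
python3 -m inch '[[[1,3,0,5,0],[1,2,0,5,0],[1,2,0,5,0],[1,1,0,4,0],[1,0,0,3,0]]]'; python3 -c "
from h import *
s,_=tcp();p=s['position'][:2];c=np.array([.5167,.2175]);a=np.radians(-7.9)
print((p-c)@[np.cos(a),np.sin(a)],(p-c)@[-np.sin(a),np.cos(a)])"
```

```text
clock: 28.5
position: [0.4766, 0.2237, 0.0793]
ee_rot: [0.227, 3.123, -0.024]
force: [-13.3, -7.9, 56.6]
width: 0.005
t 28.5 p [0.4766 0.2237 0.0793] x [-0.989  0.145 -0.011] y [ 0.145  0.989 -0.015] z [ 0.009 -0.016 -1.   ] F [-13.3  -7.9  56.6] w 0.005 q7 0.61
-0.04055578970471143 0.0006562917185431521
```

Hard stop at z = 0.079 with 57 N, so the lid is against the rim. Retreating to check.

```bash
python3 -m inch '[[[1,0,0,-10,0],[1,0,0,-25,0],[1,0,0,-40,0],[1,0,0,-40,0],[1,0,-40,-30,0],[1,0,-45,0,0],[1,0,-45,0,0],[1,0,-40,0,0],[1,0,-20,0,0],[1,0,0,0,0],[1,0,0,0,0]]]'; python3 -c "
from h import *
tcp()
save('side','side18');up('side18',(150,90,280,205),6,'d18')
save('scene','scene18');up('scene18',(240,180,380,310),5,'s18')
save('wrist','wrist18')"
```

```text
clock: 29.6
position: [0.4457, 0.0338, 0.2316]
ee_rot: [0.223, 3.124, -0.024]
force: [-0.6, 0.1, 0.7]
width: 0.003
t 29.6 p [0.4457 0.0338 0.2316] x [-0.99   0.142 -0.01 ] y [ 0.142  0.99  -0.015] z [ 0.008 -0.016 -1.   ] F [-0.6  0.1  0.7] w 0.003 q7 1.14
```

View pics/d18.png

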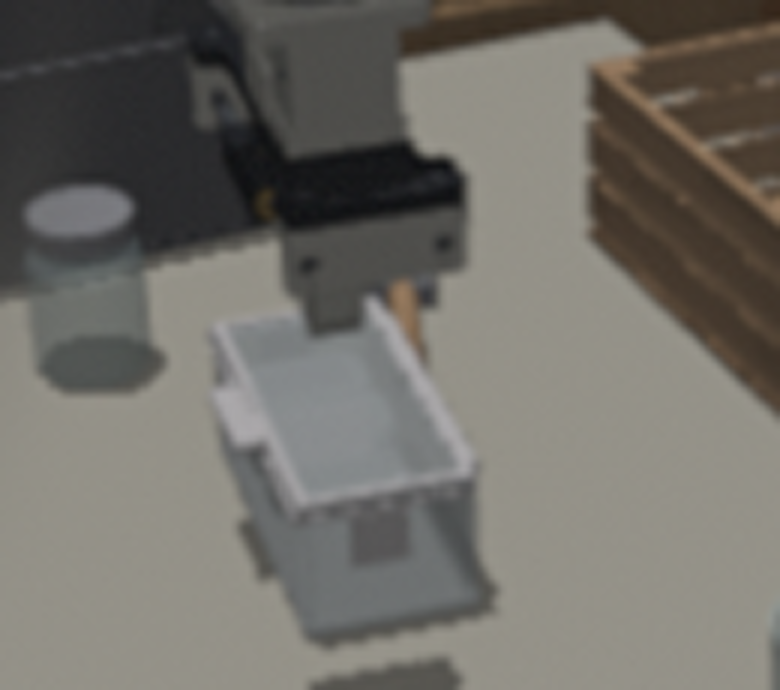

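View pics/s18.png

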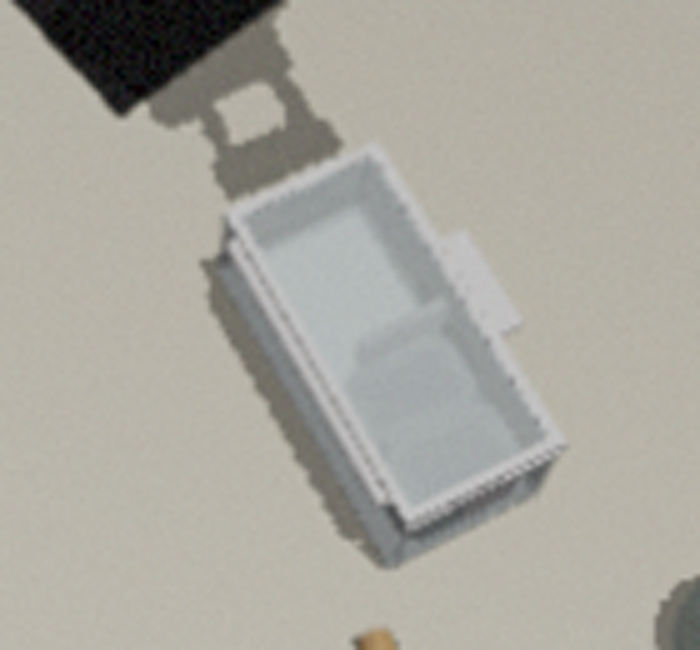

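Run:
```python
from h import *
s=load("scene18");d=load("side18")
cr=lambda p,k,x,y:((np.array(p,float)+.5)/k-.5+[x,y])
for n,a,b in (("tab-y",[465,230],[235,447]),("tab+y",[522,322],[213,392]),("lid front -y",[377,145],[300,510]),("lid front +y",[565,442],[212,325]),("hinge -y",[230,212],[475,470])):
    P,e=tri(s,cr(a,5,240,180),d,cr(b,6,150,90));print(n,P.round(4),round(e,4))
```

```text
tab-y [0.4516 0.1944 0.0786] 0.0004
tab+y [0.4602 0.2514 0.0779] 0.0011
lid front -y [0.4595 0.1282 0.0776] 0.0009
lid front +y [0.4838 0.3149 0.0795] 0.0005
hinge -y [0.5485 0.1168 0.0818] 0.0008
```

View pics/wrist18.png

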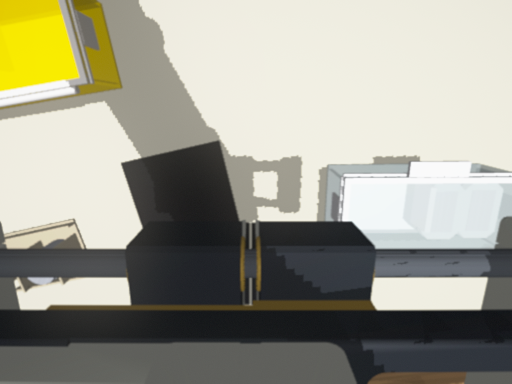

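The front of the lid triangulates to 0.078–0.080 m, the height of a shut lid. Both tins show through it at about (432,210) and (478,210), still side by side at the +y end. Signing off.

```bash
python3 -c "
from cell import workorder
print(workorder.sign_off())"
```

```text
the job is handed in; nothing more can be done
None
```

The tin is packed flush beside the other tin and the lid is shut. I handed the job in about 30 s into the 72 s limit; `sign_off()` gives no verdict.

I lifted the tin from its bay by its ends and set it on the mat. There I regripped it across its 42 mm faces and stood it crosswise in the clear box. Closed fingers then pushed both tins to the +y end, stopping hard at about 26 N. I brought the lid over by its tab and pressed it down slowly until it stopped.

What my last checks showed:
- **Tins:** measured just before closing, the pair ran from y = 6.0 to about 88 mm in the box frame, where 6 to 90 mm is ideal. The span came out about 2 mm short, which is within the calibration error. Through the shut lid they still look side by side, but I did not measure them again.
- **Lid:** its front edge and tab measure 78 to 80 mm high, against 80 mm when shut. The fingers met the final stop at 57 N, above 40 N. That limit is given for the arm and gripper body, and only the fingers touched the lid. It is also well under the 120 N wrist limit.
- **Box position:** the first side view disagreed with the other two views by about 6 mm in y. I used the wrist and scene views, which agreed within 2 mm.
- **Other things:** I saw no sign that anything else moved, though I did not measure each one at the end.

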